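# Unpile the culture dishes and their stage plate onto matching pads

## Task

Three culture dishes are piled on a square stage plate: take the pile apart and set each piece in the middle of the rubber pad of its own size and shape - smallest dish on the smallest round pad, middle dish on the middle one, large dish on the largest, and the square plate squared up on the square pad. Keep the dishes level and set them down without dropping them; leave the timer and the pink bottle where they stand.

Things in the scene. Friction and masses are not known exactly. Their poses are not given: they have to be found in the camera images.
- dish_small_mid (a point): centre (half-way up) of the smallest dish: round, bare steel with a lid, 35 mm diameter, 12 mm high; at the start the top of the pile. z axis up its own axis.
- dish_middle_mid (a point): centre (half-way up) of the middle dish: round, clear with pinkish bottom, closed on top, 50 mm diameter to grasp, 11 mm high; at the start it lies on the large dish, under the smallest. z axis up.
- dish_large_mid (a point): centre (half-way up) of the large dish: round, clear, closed on top, 60 mm diameter to grasp, 18 mm high; at the start it lies on the square plate, under the middle dish. z axis up.
- plate_mid (a point): centre (half-way up) of the square aluminium stage plate, 66 x 66 mm, 12 mm thick, flat, 130 g; at the start the bottom of the pile, flat on the worktop. x and y axes parallel to its sides, z up.
- pad_small: round black rubber pad for the smallest dish, fixed, 47 mm diameter, 5 mm high (smallest round pad); origin at the centre of its underside, on the worktop. Pads and pile stand either left of the tall black micromanipulator or right of it; its column (up to 0.36 m high) fills about x 0.45 to 0.60, y -0.17 to 0.0.
- pad_middle: round black rubber pad for the middle dish, fixed, 60 mm diameter, 5 mm high (middle round pad); origin at the centre of its underside, on the worktop. The microscope's eyepieces overhang the far left (y > 0.4, from about 0.33 m up): swing in from there low, near the robot, before rising.
- pad_large: round black rubber pad for the large dish, fixed, 74 mm diameter, 5 mm high (largest round pad); origin at the centre of its underside, on the worktop.
- pad_square: square black rubber pad for the square plate, fixed, 78 x 78 mm, 5 mm high; origin at the centre of its underside, on the worktop; x and y axes parallel to its sides. At y > 0.12 the microscope (over 0.2 m high) begins at about x 0.53: there a wide hand fits best with its fingers closing along y, elsewhere along x.
- timer: bystander: pale bench timer, 70 x 66 x 19 mm, lying on the worktop in front of the microscope; origin at the centre of its underside. Leave it where it is.
- bottle_medium: bystander: small pink bottle with white cap, 42 mm diameter, 87 mm high, behind the micromanipulator; origin at the centre of its underside. Leave it where it is.

How it is judged:
By the outcome, as a careful person would: the job done as asked, in the order asked, and still so for the second after the job is handed in, with the robot touching nothing.
It also fails if it takes over 134 s, if anything falls off the work surface, if the arm or the gripper's body presses on something with over 40 N, if the wrist force passes 120 N, or if a joint passes its speed limit or range.

## Robot

A 7-joint arm with a two-finger parallel gripper is mounted at the origin on a cart in front of the work surface, level with it; the furniture and walls round the work are solid. World frame = base frame: x ahead of the robot, y to its left, z up, the work surface at z = 0. Lengths are in m, angles in rad, forces in N, time in s.
With the tool pointing down it reaches from about 0.425 to 0.825 m from the base axis. Payload 3.6 kg.
Tool frame: the origin (TCP) lies at the very end of the fingers, on their centre line; the grasp point (between the pads) lies 19 mm behind it; z points along the fingers, y is the line along which they close (so a half turn about z gives the same grasp; the last joint's range is limited). The gripper opens to 93 mm and grips with 3 to 60 N. Pads are 15 mm wide; open, the fingers measure 128 mm over their backs; the gripper's body (75 mm by 188 mm) begins 65 mm behind the grasp point.
Start: joints at [-1.137, 0.615, -0.013, 1.423, 0.008, 1.103, -0.04], TCP at [0.288, 0.582, 0.219] pointing down, gripper open.
Joint ranges: [-3.12, 3.12], [-0.3, 2.06], [-1.34, 1.32], [0.26, 2.42], [-1.36, 4.5], [0.01, 1.98], [-2.84, 2.84]. Speed limits (rad/s): [2.79, 2.79, 3.14, 3.14, 3.14, 3.14, 3.14].

## Interface

Orientations are given as a unit quaternion [w, x, y, z].
In Python, from cell import robot gives the robot as it stands.
- The arm moves only by the tool jog_arm, never from a script. Its argument "rows" is a list that holds one entry, the list of rows, each a list of 4 numbers: the shift along the world's x, y, z as a fraction of full scale, then the turn about the world's z as a fraction of full scale. In form: [[[x, y, z, twist], ...]]. A call has exactly 5 rows; each row is the pose to reach, as a shift and turn from the pose commanded when the call began; what a row does not reach only later rows make up. Full scale, the value 1, is 0.25 m for a shift and 90 degrees for a turn. A row lasts 1/8 s, in which the tool goes at most 62.5 mm and 10.7 degrees, less where a joint would pass 70% of its speed; a pose out of reach is approached as far as the arm can. A call with a number of a shift or a turn outside -1 to 1 is refused whole. A call with a gripper value outside its range is refused whole. "grip" is the opening, from 0 (shut) to 1 (fully open), set as the call begins (left out, the last holds). The fingers move at their own pace and stop on an object; the grip force is fixed at half the most. Time passes only in rows, so rows that repeat a pose let the fingers close, or fill a call up. It gives the time, the measured TCP pose, the force, the opening and the grip force at its end, in the units of the state.
- robot.get_state(): the state, without advancing time (a new reading comes with each control period).
- robot.get_image(name): name is "side" or "top" or "wrist"; returns the picture (400x640x3 uint8, red, green, blue); there is no depth.
- robot.camera_info(name): a dict with "fx", "fy", "cx", "cy" (pixels), "world_from_camera" (4x4, takes a point from camera to world coordinates). Camera axes: x right, y down, z forward; pixel columns grow to the right and rows downward; lengths in m; the calibration is good to about 2 mm. A picture is of the moment at which its call begins: read the wrist's pose just before it. camera_info takes no time and is no camera call; for the wrist camera it gives the pose at the moment of the call.
- robot.finish_job(): hands the job in; it is judged then, once.
The state is a dict: "time_s": time; "qpos": joint angles; "joint_vel": joint speeds; "joint_efforts": joint torques, N m; "position": TCP position; "ee_rot": TCP orientation; "force": force on the tool from outside, world axes, zero at the start; "torque": the same for the moment, N m; "finger_gap": opening from 0.0 (shut) to 1.0 (fully open); "grasp_force": force on a finger pad.
Only numpy, scipy, OpenCV 4.12 (cv2) and the standard library are available. Lean on these libraries where they do the work, as an engineer would, in place of code of your own. Each camera call takes 0.05 s, during which the arm holds its last target. There are 200 camera calls.

## Working session

There is one attempt and no reset: what is moved stays moved. The work goes in short steps, Python scripts to look and compute and a tool call to move; the robot and the scene stay as the last step left them, time stands still between calls to the robot, and variables do not carry over. Pictures are saved under pics/ and viewed, at most 14 in all, crops included, and the job is handed in when it is done.

Besides the shell and the picture viewer there is one more tool, called after "Request:" by a JSON object that holds its "op" and its "data", one argument or row to a line. jog_arm: Moves the arm, as the interface text tells. Its arguments: {"type":"object","properties":{"rows":{"type":"array","items":{"type":"array","items":{"type":"array","items":{"type":"number"}}}},"grip":{"type":"number"}},"required":["rows"]}

```bash
mkdir -p pics; ls; python3 - <<'E'
from cell import robot
import cv2,json,numpy as np
s=robot.get_state();print({k:np.round(v,3).tolist() for k,v in s.items()})
for n in("side","top"):
    im=robot.get_image(n);cv2.imwrite(f"pics/{n}0.png",im[...,::-1])
for n in("side","top","wrist"):
    c=robot.camera_info(n);print(n,c["fx"],c["fy"],c["cx"],c["cy"],np.round(c["world_from_camera"],4).tolist())
E
```

```text
pics
{'time_s': 0.0, 'qpos': [-1.137, 0.616, -0.013, 1.425, 0.008, 1.103, -0.04], 'joint_vel': [0.001, -0.0, -0.0, -0.001, 0.001, 0.001, 0.0], 'joint_efforts': [-0.0, -45.893, 0.209, -16.574, -0.061, 0.021, 0.0], 'position': [0.288, 0.582, 0.217], 'ee_rot': [-0.0, 0.228, 0.974, -0.001], 'force': [0.338, 0.584, -0.39], 'torque': [-0.006, 0.033, -0.04], 'grasp_force': 0.0, 'finger_gap': 1.001}
side 504.63901497495004 504.63901497495004 322.9865597910771 206.91257177777527 [[-0.9786, -0.0767, 0.1908, 0.3065], [-0.2056, 0.3748, -0.904, 1.1344], [-0.0022, -0.9239, -0.3825, 0.5449], [0.0, 0.0, 0.0, 1.0]]
top 468.7362103220863 468.7362103220863 322.1260011082178 199.18164290101365 [[0.0147, -0.9913, 0.1309, 0.388], [-0.9999, -0.0142, 0.005, 0.0166], [-0.0031, -0.131, -0.9914, 1.1104], [0.0, 0.0, 0.0, 1.0]]
wrist 353.7824386345785 353.7824386345785 309.8228841807907 195.04969200706574 [[0.4438, 0.8548, 0.269, 0.2134], [0.8961, -0.4225, -0.1359, 0.6191], [-0.0025, 0.3014, -0.9535, 0.3839], [0.0, 0.0, 0.0, 1.0]]
```

View pics/top0.png

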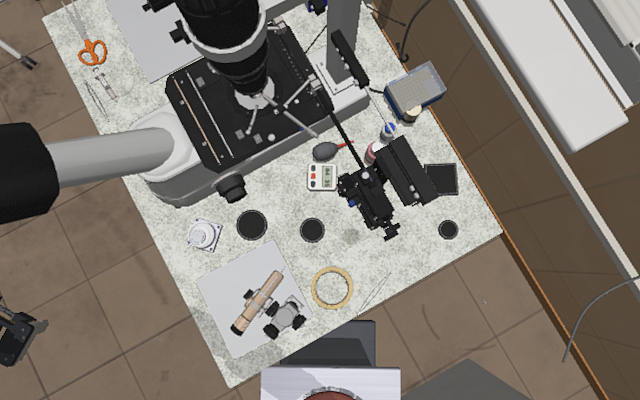

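View pics/side0.png

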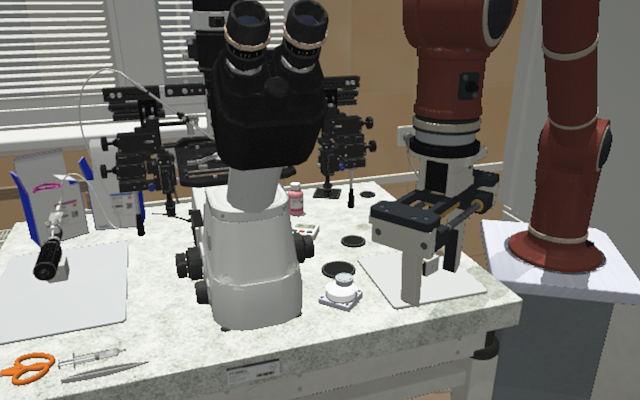

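```bash
cat > h.py <<'E'
from cell import robot
import cv2,numpy as np
def cast(ci,u,v,z):
    T=np.array(ci["world_from_camera"]);d=T[:3,:3]@[(u-ci["cx"])/ci["fx"],(v-ci["cy"])/ci["fy"],1]
    return T[:3,3]+d*(z-T[2,3])/d[2]
def proj(ci,p):
    T=np.array(ci["world_from_camera"]);q=T[:3,:3].T@(np.array(p)-T[:3,3])
    return ci["fx"]*q[0]/q[2]+ci["cx"],ci["fy"]*q[1]/q[2]+ci["cy"]
def poly(ci,c,z):
    return np.array([cast(ci,u,v,z)[:2] for u,v in c.reshape(-1,2)])
E
python3 - <<'E'
from h import *
im=cv2.imread("pics/top0.png");ci=robot.camera_info("top")
g=cv2.cvtColor(im,cv2.COLOR_BGR2GRAY)
m=(g<70).astype(np.uint8)*255
cs,_=cv2.findContours(m,cv2.RETR_EXTERNAL,cv2.CHAIN_APPROX_NONE)
for c in cs:
    if cv2.contourArea(c)<150 : continue
    x,y,w,h=cv2.boundingRect(c)
    if w>70: continue
    P=poly(ci,c,.005).astype(np.float32);r=cv2.minAreaRect(P)
    print((x,y,w,h),np.round(r[0],4),np.round(r[1],4),round(r[2],1))
crop=np.hstack([cv2.resize(im[200:270,170:290],None,fx=3.3,fy=3.3,interpolation=2),cv2.resize(im[150:220,380:500],None,fx=3.3,fy=3.3,interpolation=2)])
s=cv2.imread("pics/side0.png")[255:325,300:420]
crop=np.vstack([crop,np.hstack([cv2.resize(s,None,fx=3.3,fy=3.3,interpolation=2)]*2)])
cv2.imwrite("pics/c1.png",crop)
E
```

```text
(569, 343, 37, 57) [ 0.1477 -0.5806] [0.1396 0.0133] 30.1
(0, 305, 37, 62) [0.2117 0.7156] [0.1384 0.0828] 6.0
(500, 230, 70, 117) [ 0.3354 -0.4729] [0.2956 0.0145] 30.0
(438, 220, 19, 19) [ 0.4674 -0.2736] [0.0403 0.0429] 49.8
(301, 219, 22, 22) [0.4616 0.0462] [0.0496 0.0495] 1.2
(237, 211, 30, 29) [0.4704 0.1881] [0.0664 0.0686] 2.2
(216, 174, 31, 29) [0.5567 0.2388] [0.062  0.0689] 24.6
(0, 122, 60, 103) [0.5931 0.7265] [0.2457 0.1409] 6.0
(370, 87, 47, 37) [ 0.7725 -0.1474] [0.1337 0.035 ] 45.1
(331, 29, 38, 60) [ 0.8868 -0.0401] [0.1621 0.0344] 29.8
(170, 20, 22, 24) [0.9452 0.3867] [0.0654 0.0383] 28.9
(395, 0, 37, 64) [ 0.9655 -0.1913] [0.0457 0.1837] 69.8
(372, 0, 34, 31) [ 0.9997 -0.1324] [0.0883 0.0635] 26.8
(308, 0, 20, 16) [1.02  0.041] [0.0402 0.0479] 0.7
```

View pics/c1.png

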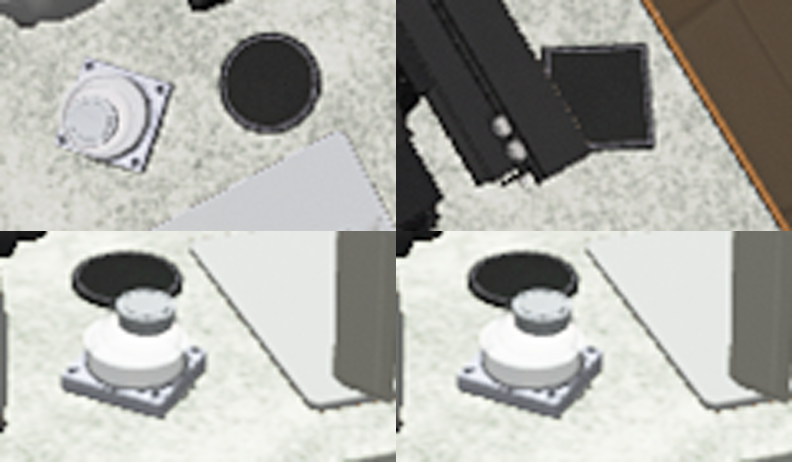

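The top view shows the pile near pixel (203,235). The large, middle and small round pads are at (252,225), (312,230) and (447,229), and the square pad is at about (441,179), partly hidden by the column. I'm moving over the pile now to look from close by.

Request:
{"op": "jog_arm", "data": {
  "rows": [
    [[0.02,-0.15,-0.05,0.06],[0.04,-0.3,-0.1,0.12],[0.06,-0.45,-0.14,0.18],[0.07,-0.6,-0.17,0.24],[0.08,-0.72,-0.18,0.29]]
  ],
  "grip": 1
}}

```text
time_s: 0.72
position: [0.3082, 0.4002, 0.1728]
ee_rot: [-0.001, 0.001, 1.0, -0.001]
force: [-0.6, 0.6, -0.7]
finger_gap: 1.0
grasp_force: 0.0
```

Request:
{"op": "jog_arm", "data": {
  "rows": [
    [[0.14,-0.12,-0.02,0],[0.28,-0.24,-0.04,0],[0.42,-0.35,-0.06,0],[0.51,-0.4,-0.08,0],[0.51,-0.4,-0.08,0]]
  ]
}}

```text
time_s: 1.35
position: [0.4372, 0.3004, 0.1529]
ee_rot: [-0.0, 0.005, 1.0, -0.001]
force: [-0.3, -0.7, 0.7]
finger_gap: 1.001
grasp_force: 0.0
```

```bash
python3 - <<'E'
from h import *
s=robot.get_state();print(s["time_s"],np.round(s["position"],4),np.round(s["ee_rot"],4))
im=robot.get_image("wrist");cv2.imwrite("pics/w1.png",im[...,::-1])
print(robot.camera_info("wrist"))
E
```

```text
1.35 [0.4372 0.3004 0.1529] [-3.0e-04  4.5e-03  1.0e+00 -9.0e-04]
{'fx': 353.7824386345785, 'fy': 353.7824386345785, 'cx': 309.8228841807907, 'cy': 195.04969200706574, 'world_from_camera': array([[ 5.82632790e-03,  9.53952508e-01,  2.99901094e-01,
         3.52118891e-01],
       [ 9.99982909e-01, -5.41241607e-03, -2.21086370e-03,
         3.02056544e-01],
       [-4.85869470e-04,  2.99908849e-01, -9.53967738e-01,
         3.19628546e-01],
       [ 0.00000000e+00,  0.00000000e+00,  0.00000000e+00,
         1.00000000e+00]])}
```

View pics/w1.png

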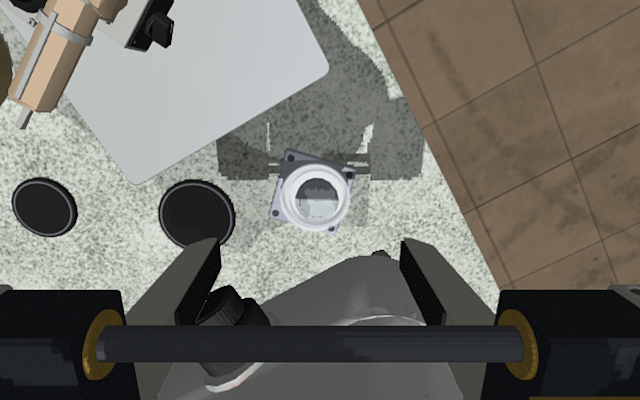

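```bash
python3 - <<'E'
from h import *
im=cv2.imread("pics/w1.png");ci=robot.camera_info("wrist")
c=cv2.resize(im[140:240,255:385],None,fx=6,fy=6,interpolation=2)
cv2.imwrite("pics/c2.png",c)
p=[.4372,.3004,.053];print("tcp axis at .053",proj(ci,p))
for z in (.012,.03,.041,.053):print(z,cast(ci,320,200,z))
E
```

```text
tcp axis at .053 (np.float64(308.5192963416443), np.float64(196.5767486941774))
0.012 [0.45363235 0.31063306 0.012     ]
0.03 [0.44769258 0.31013123 0.03      ]
0.041 [0.44406272 0.30982456 0.041     ]
0.053 [0.44010288 0.30949001 0.053     ]
```

View pics/c2.png

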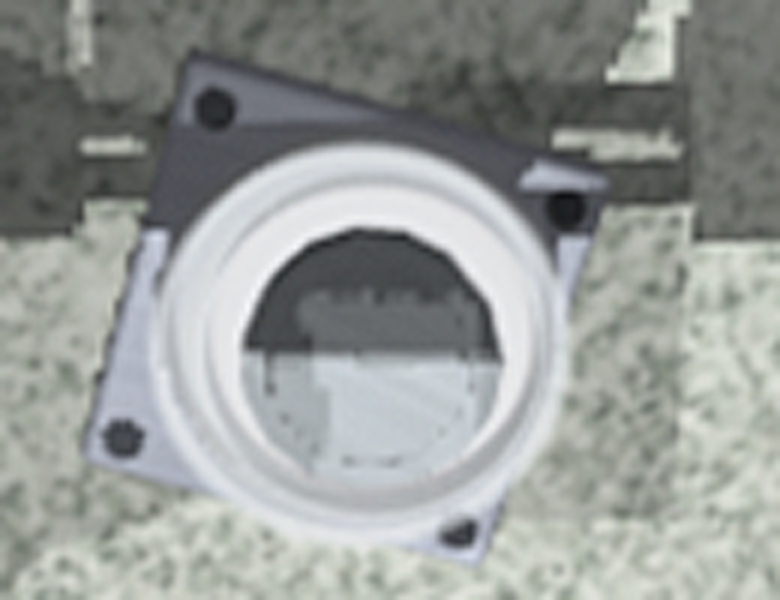

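The wrist view shows the small dish's top centred near pixel (317,202), the large dish near (315,197) and the plate's centre near (312,192), with the plate turned about 17°. I'm lowering over the small dish.

Request:
{"op": "jog_arm", "data": {
  "rows": [
    [[0.017,0.028,-0.1,0],[0.017,0.028,-0.2,0],[0.017,0.028,-0.3,0],[0.017,0.028,-0.37,0],[0.017,0.028,-0.37,0]]
  ],
  "grip": 0.65
}}

```text
time_s: 2.02
position: [0.4376, 0.3106, 0.0603]
ee_rot: [-0.002, 0.0, 1.0, -0.0]
force: [0.7, -0.2, -0.2]
finger_gap: 0.649
grasp_force: 0.0
```

```bash
python3 - <<'E'
from h import *
im=robot.get_image("wrist");cv2.imwrite("pics/w2.png",im[60:400,130:500][...,::-1])
s=robot.get_state();print(s["time_s"],np.round(s["position"],4),np.round(s["ee_rot"],4),robot.camera_info("wrist")["world_from_camera"])
E
```

```text
2.075 [0.4385 0.3108 0.0612] [-8.e-04  7.e-04  1.e+00  1.e-04] [[ 1.61157155e-03  9.53992225e-01  2.99827014e-01  3.55119334e-01]
 [ 9.99998686e-01 -1.59016129e-03 -3.15408278e-04  3.10246477e-01]
 [ 1.75876267e-04  2.99827128e-01 -9.53993534e-01  2.27615818e-01]
 [ 0.00000000e+00  0.00000000e+00  0.00000000e+00  1.00000000e+00]]
```

View pics/w2.png

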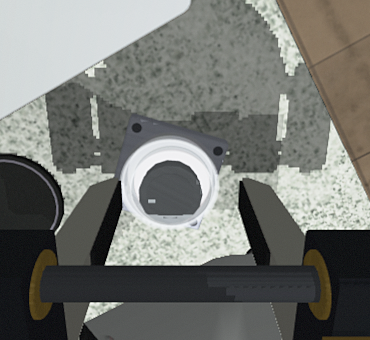

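The dish sits about 6 mm to −y of the finger centre (crop pixel 170 against 181), so I'm correcting that, lowering and gripping.

Request:
{"op": "jog_arm", "data": {
  "rows": [
    [[0.008,-0.024,0,0],[0.008,-0.024,-0.03,0],[0.008,-0.024,-0.055,0],[0.008,-0.024,-0.07,0],[0.008,-0.024,-0.07,0]]
  ]
}}

```text
time_s: 2.7
position: [0.4419, 0.3034, 0.0432]
ee_rot: [-0.0, 0.002, 1.0, -0.0]
force: [1.2, -0.3, 0.0]
finger_gap: 0.651
grasp_force: 0.0
```

Request:
{"op": "jog_arm", "data": {
  "rows": [
    [[0,0,0,0],[0,0,0,0],[0,0,0,0],[0,0,0,0],[0,0,0,0]]
  ],
  "grip": 0.2
}}

```text
time_s: 3.32
position: [0.4422, 0.3036, 0.0438]
ee_rot: [0.0, 0.002, 1.0, 0.0]
force: [-0.5, -0.9, 0.4]
finger_gap: 0.367
grasp_force: 30.0
```

Gripped at 34 mm. I'm lifting, then checking the rest of the pile and the dish in the hand.

Request:
{"op": "jog_arm", "data": {
  "rows": [
    [[0,0,0.03,0],[0,0,0.1,0],[0,0,0.2,0],[0,0,0.3,0],[0,0,0.3,0]]
  ]
}}

```text
time_s: 3.95
position: [0.4433, 0.3043, 0.1207]
ee_rot: [0.002, 0.002, 1.0, 0.001]
force: [0.3, -0.5, 0.0]
finger_gap: 0.367
grasp_force: 30.0
```

```bash
python3 - <<'E'
from h import *
im=robot.get_image("wrist")[...,::-1];cv2.imwrite("pics/w3f.png",im)
a=cv2.resize(im[130:300,220:400],None,fx=3,fy=3,interpolation=2)
cv2.imwrite("pics/w3.png",a)
s=robot.get_state();ci=robot.camera_info("wrist");p=np.array(s["position"]);print(s["time_s"],p.round(4),np.round(s["finger_gap"],3))
np.save("ci3.npy",ci["world_from_camera"])
print("tcp at dish top",proj(ci,p+[0,0,.010]))
E
```

```text
4.0 [0.4425 0.3036 0.1193] 0.364
tcp at dish top (np.float64(311.1825108879268), np.float64(261.45256224489964))
```

View pics/w3.png

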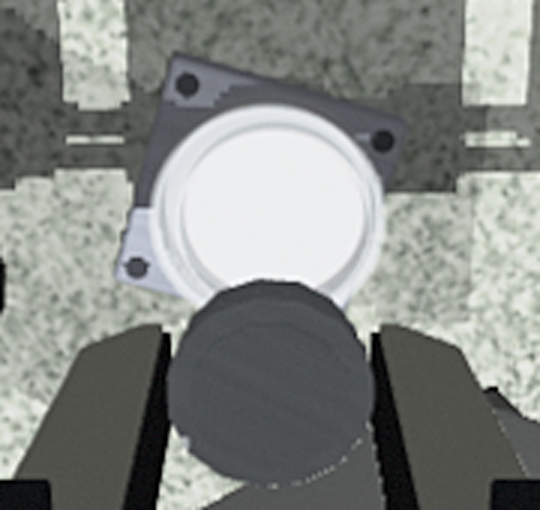

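The small dish is held level, about 2 mm to −x of the tool centre (measured row 257 against 261). I'm carrying it low out of the eyepieces' area, then up and over the column.

Request:
{"op": "jog_arm", "data": {
  "rows": [
    [[-0.02,-0.12,0.06,0],[-0.04,-0.3,0.16,0],[-0.06,-0.48,0.28,0],[-0.08,-0.64,0.4,-0.1],[-0.09,-0.74,0.52,-0.2]]
  ]
}}

```text
time_s: 4.62
position: [0.4185, 0.1159, 0.2484]
ee_rot: [-0.001, 0.162, 0.987, -0.001]
force: [-0.6, 0.2, 0.2]
finger_gap: 0.367
grasp_force: 30.0
```

Request:
{"op": "jog_arm", "data": {
  "rows": [
    [[0.01,-0.04,0.18,-0.1],[0.02,-0.08,0.38,-0.2],[0.04,-0.16,0.56,-0.3],[0.06,-0.32,0.64,-0.42],[0.08,-0.52,0.64,-0.54]]
  ]
}}

```text
time_s: 5.25
position: [0.4404, -0.0119, 0.4092]
ee_rot: [0.001, 0.551, 0.834, 0.001]
force: [0.5, 0.6, -0.7]
finger_gap: 0.363
grasp_force: 30.0
```

```bash
python3 - <<'E'
from h import *
s=robot.get_state();print({k:np.round(s[k],3).tolist() for k in("time_s","qpos","position","ee_rot","force","finger_gap")})
E
```

```text
{'time_s': 5.25, 'qpos': [-0.16, 0.135, 0.162, 1.636, -0.022, 1.371, 0.408], 'position': [0.44, -0.012, 0.409], 'ee_rot': [0.001, 0.551, 0.834, 0.001], 'force': [0.499, 0.595, -0.672], 'finger_gap': 0.363}
```

Request:
{"op": "jog_arm", "data": {
  "rows": [
    [[0.01,-0.16,0,-0.11],[0.03,-0.36,0,-0.22],[0.06,-0.58,0,-0.34],[0.09,-0.8,0,-0.46],[0.11,-0.95,0,-0.58]]
  ]
}}

```text
time_s: 5.88
position: [0.4664, -0.2516, 0.407]
ee_rot: [-0.001, 0.863, 0.505, -0.001]
force: [0.3, 0.6, 0.0]
finger_gap: 0.366
grasp_force: 30.0
```

Request:
{"op": "jog_arm", "data": {
  "rows": [
    [[0,-0.08,-0.05,-0.08],[0,-0.09,-0.25,-0.16],[0,-0.09,-0.48,-0.16],[0,-0.09,-0.72,-0.16],[0,-0.09,-0.9,-0.16]]
  ]
}}

```text
time_s: 6.5
position: [0.4656, -0.2703, 0.1799]
ee_rot: [-0.002, 0.918, 0.398, -0.002]
force: [-0.1, 0.2, 0.3]
finger_gap: 0.369
grasp_force: 30.0
```

```bash
python3 - <<'E'
from h import *
im=robot.get_image("wrist")[...,::-1];cv2.imwrite("pics/w4.png",im)
s=robot.get_state();ci=robot.camera_info("wrist");p=np.array(s["position"]);print(s["time_s"],p.round(4),np.round(s["ee_rot"],3),s["force"])
np.save("ci4.npy",ci["world_from_camera"])
print("pad expected",proj(ci,[.4674,-.2736,.005]),"sq", proj(ci,[.573,-.262,.005]))
E
```

```text
6.55 [ 0.4624 -0.2681  0.1748] [-0.006  0.918  0.398 -0.005] [-1.48966309  1.14049139 -3.25635243]
pad expected (np.float64(319.0790872431027), np.float64(173.66810753347133)) sq (np.float64(396.18975226481615), np.float64(87.406992496567))
```

View pics/w4.png

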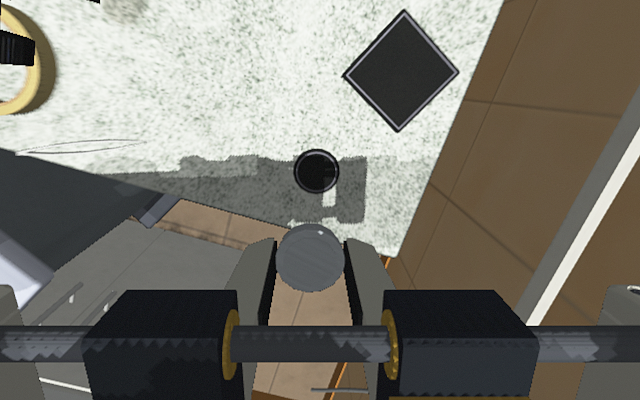

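The wrist view shows the small pad at about (316,171) and the whole square pad at about (401,70), with the held dish at (311,257). I'm measuring both pads.

```bash
python3 - <<'E'
from h import *
im=cv2.imread("pics/w4.png");ci=dict(robot.camera_info("wrist"));
now=robot.camera_info("wrist")["world_from_camera"]
print("drift",np.round(now[:3,3]-np.load("ci4.npy")[:3,3],4), robot.get_state()["position"])
for T in (np.load("ci4.npy"),):
  ci["world_from_camera"]=T
  m=(cv2.cvtColor(im,cv2.COLOR_BGR2GRAY)<75).astype(np.uint8)
  n,l,st,ce=cv2.connectedComponentsWithStats(m)
  for seed in((308,172),(401,70)):
    k=l[seed[1],seed[0]];c,_=cv2.findContours((l==k).astype(np.uint8),0,1);c=max(c,key=cv2.contourArea)
    P=poly(ci,c,.005).astype(np.float32);r=cv2.minAreaRect(P);print(cv2.boundingRect(c),np.round(r[0],4),np.round(r[1],4),r[2])
    if seed[0]<350: print(cv2.minEnclosingCircle(P))
im=cv2.imread("pics/top0.png")
E
```

```text
drift [0. 0. 0.] [ 0.46241295 -0.2680998   0.17478508]
(293, 149, 47, 45) [ 0.4665 -0.2695] [0.0448 0.0441] 3.7457752227783203
((0.4665656089782715, -0.2699144184589386), 0.02278093248605728)
(349, 16, 105, 111) [ 0.5835 -0.2555] [0.066  0.0664] 3.2723469734191895
```

Request:
{"op": "jog_arm", "data": {
  "rows": [
    [[0,0,-0.1,0],[0,0,-0.22,0],[0,0,-0.34,0],[0,0,-0.4,0],[0,0,-0.4,0]]
  ]
}}

```text
time_s: 7.18
position: [0.4668, -0.2713, 0.083]
ee_rot: [-0.001, 0.918, 0.397, -0.001]
force: [0.7, -0.5, -0.3]
finger_gap: 0.362
grasp_force: 30.0
```

Request:
{"op": "jog_arm", "data": {
  "rows": [
    [[0,0,-0.02,0],[0,0,-0.04,0],[0,0,-0.04,0],[0,0,-0.04,0],[0,0,-0.04,0]]
  ]
}}

```text
time_s: 7.8
position: [0.4673, -0.2716, 0.0739]
ee_rot: [0.0, 0.918, 0.397, 0.0]
force: [-0.4, -0.1, 0.3]
finger_gap: 0.364
grasp_force: 30.0
```

```bash
cat > look.py <<'E'
import sys
from h import *
def dark(seeds,name,z=.005,th=75):
    im=robot.get_image("wrist")[...,::-1].copy();cv2.imwrite(f"pics/{name}.png",im)
    s=robot.get_state();ci=robot.camera_info("wrist");p=np.array(s["position"])
    print("t",s["time_s"],"tcp",p.round(4),"q",np.round(s["ee_rot"],3),"gap",round(s["finger_gap"],3))
    m=(cv2.cvtColor(im,cv2.COLOR_BGR2GRAY)<th).astype(np.uint8)
    n,l=cv2.connectedComponents(m)
    for w in seeds:
        u,v=np.round(proj(ci,[*w,z])).astype(int)
        if not(0<=u<640 and 0<=v<400): print("out",u,v);continue
        k=l[v,u];c,_=cv2.findContours((l==k).astype(np.uint8),0,1);c=max(c,key=cv2.contourArea)
        P=poly(ci,c,z).astype(np.float32);r=cv2.minAreaRect(P)
        print((u,v),k,cv2.boundingRect(c),np.round(r[0],4),np.round(r[1],4),round(r[2],1),np.round(cv2.minEnclosingCircle(P)[0],4),round(cv2.minEnclosingCircle(P)[1],4))
    return im,ci,p
E
python3 - <<'E'
from look import *
im,ci,p=dark([(.460,-.283),(.467,-.28),(.584,-.256)],"w5")
print("tcp at dish top/bottom",proj(ci,p+[0,0,.010]))
E
```

```text
t 7.85 tcp [ 0.4673 -0.2716  0.0738] q [0.    0.918 0.397 0.   ] gap 0.368
(np.int64(312), np.int64(226)) 0 (0, 0, 640, 326) [ 0.4853 -0.265 ] [0.229  0.5037] 46.8 [ 0.4456 -0.3074] 0.258
(np.int64(316), np.int64(217)) 78 (282, 175, 65, 62) [ 0.4727 -0.2724] [0.0416 0.0465] 35.7 [ 0.4721 -0.2751] 0.0251
(np.int64(427), np.int64(72)) 2 (362, 0, 154, 147) [ 0.5902 -0.2599] [0.0688 0.0687] 3.3 [ 0.5901 -0.26  ] 0.048
tcp at dish top/bottom (np.float64(307.74060872162687), np.float64(263.05133334298824))
```

View pics/w5.png

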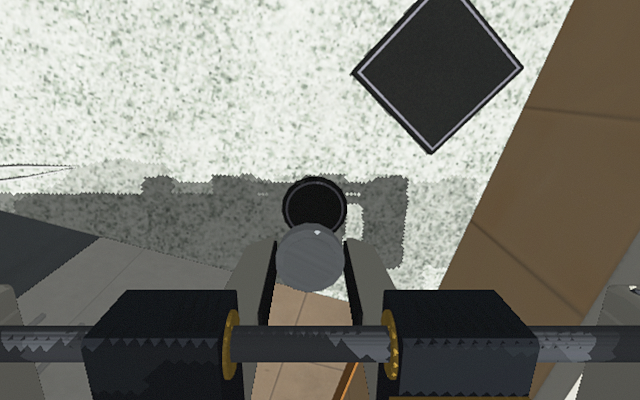

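```bash
python3 - <<'E'
from h import *
from scipy.optimize import least_squares
im=cv2.imread("pics/w5.png");ci=robot.camera_info("wrist")
m=(cv2.cvtColor(im,cv2.COLOR_BGR2GRAY)<75).astype(np.uint8);_,l=cv2.connectedComponents(m)
c,_=cv2.findContours((l==l[200,315]).astype(np.uint8),0,1);c=max(c,key=cv2.contourArea).reshape(-1,2)
c=c[c[:,1]<212];P=poly(ci,c,.005)
f=least_squares(lambda p:np.hypot(*(P-p[:2]).T)-p[2],[.467,-.27,.023],loss="soft_l1",f_scale=.0005);print("pad",f.x, f.cost)
p=np.array(robot.get_state()["position"])
# held dish: steel colour, bluish-grey; its lower (near) and lateral edge on top plane
zt=p[2]+.0098
h=cv2.cvtColor(im,cv2.COLOR_BGR2HSV).astype(int)
roi=np.zeros(m.shape,bool);roi[215:300,265:360]=1
print(im[250:300:6,310].tolist(), im[262,268:355:5].tolist())
for uv in((310,258),(310,260)):print(uv,cast(ci,*uv,zt)-p)
E
```

```text
pad [ 0.47091473 -0.27355563  0.02267395] 4.470804682467091e-06
[[92, 91, 87], [95, 93, 88], [90, 87, 84], [92, 91, 86], [93, 90, 85], [92, 89, 86], [92, 90, 85], [90, 103, 114], [105, 128, 146]] [[82, 88, 87], [18, 15, 16], [96, 94, 90], [93, 91, 87], [90, 87, 84], [91, 88, 85], [93, 91, 87], [93, 91, 86], [90, 88, 85], [92, 91, 88], [94, 93, 89], [94, 91, 88], [91, 88, 84], [92, 90, 87], [97, 95, 92], [99, 95, 93], [16, 16, 13], [86, 92, 91]]
(310, 258) [0.00263709 0.00118219 0.0098    ]
(310, 260) [0.00188785 0.0003831  0.0098    ]
```

Request:
{"op": "jog_arm", "data": {
  "rows": [
    [[0.004,-0.01,-0.05,0],[0.004,-0.01,-0.1,0],[0.004,-0.01,-0.16,0],[0.004,-0.01,-0.18,0],[0.004,-0.01,-0.18,0]]
  ]
}}

```text
time_s: 8.48
position: [0.4678, -0.2739, 0.028]
ee_rot: [-0.001, 0.918, 0.397, -0.0]
force: [0.5, 0.2, -0.4]
finger_gap: 0.368
grasp_force: 30.0
```

```bash
python3 - <<'E'
from h import *
from scipy.optimize import least_squares
im=robot.get_image("wrist")[...,::-1].copy();cv2.imwrite("pics/w6f.png",im)
ci=robot.camera_info("wrist");p=np.array(robot.get_state()["position"]);print(p)
cv2.imwrite("pics/w6.png",cv2.resize(im[170:310,230:400],None,fx=4,fy=4,interpolation=2))
print(cast(ci,310,258,p[2]+.0098)-p, proj(ci,[.469,-.2735,.005]))
E
```

```text
[ 0.46813124 -0.27406627  0.02846637]
[0.00264376 0.0011088  0.0098    ] (np.float64(308.42084332088433), np.float64(233.5579824713322))
```

View pics/w6.png

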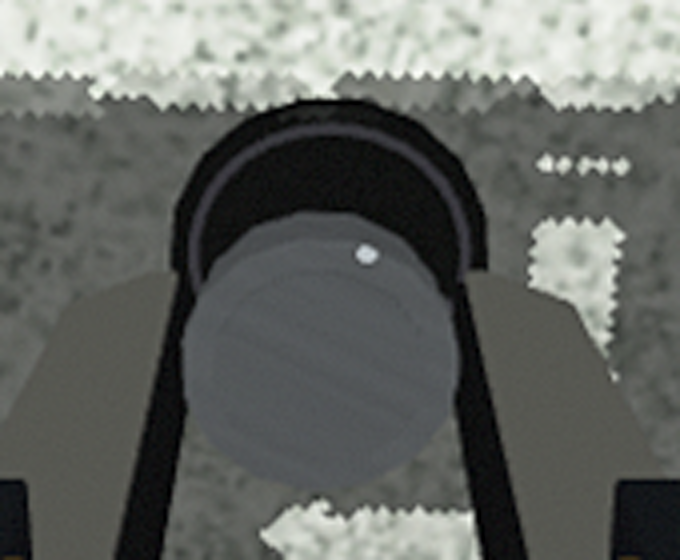

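Relative to the pad's rim (centre about (312.7,233.5)), the dish is about 2 mm off towards +y. I'm nudging it and lowering gently.

Request:
{"op": "jog_arm", "data": {
  "rows": [
    [[0,-0.008,-0.02,0],[0,-0.008,-0.04,0],[0,-0.008,-0.06,0],[0,-0.008,-0.072,0],[0,-0.008,-0.076,0]]
  ]
}}

```text
time_s: 9.15
position: [0.4681, -0.2759, 0.0094]
ee_rot: [-0.0, 0.918, 0.398, -0.0]
force: [-0.4, 0.2, -0.6]
finger_gap: 0.365
grasp_force: 30.0
```

Request:
{"op": "jog_arm", "data": {
  "rows": [
    [[0,0,-0.002,0],[0,0,-0.004,0],[0,0,-0.006,0],[0,0,-0.008,0],[0,0,-0.008,0]]
  ]
}}

```text
time_s: 9.78
position: [0.4681, -0.276, 0.0076]
ee_rot: [-0.0, 0.918, 0.398, -0.0]
force: [-0.0, 0.0, 0.3]
finger_gap: 0.367
grasp_force: 30.0
```

Request:
{"op": "jog_arm", "data": {
  "rows": [
    [[0,0,-0.001,0],[0,0,-0.002,0],[0,0,-0.003,0],[0,0,-0.004,0],[0,0,-0.004,0]]
  ]
}}

```text
time_s: 10.4
position: [0.4682, -0.276, 0.0075]
ee_rot: [-0.0, 0.918, 0.397, 0.0]
force: [-1.7, 1.5, 7.4]
finger_gap: 0.367
grasp_force: 30.0
```

Contact at 7 N, so I'm releasing.

Request:
{"op": "jog_arm", "data": {
  "rows": [
    [[0,0,0.002,0],[0,0,0.002,0],[0,0,0.002,0],[0,0,0.002,0],[0,0,0.002,0]]
  ],
  "grip": 0.55
}}

```text
time_s: 11.02
position: [0.4681, -0.276, 0.007]
ee_rot: [-0.0, 0.918, 0.397, -0.0]
force: [-0.2, 0.0, 0.0]
finger_gap: 0.552
grasp_force: 0.0
```

Request:
{"op": "jog_arm", "data": {
  "rows": [
    [[0,0,0.03,0],[0,0,0.12,0],[0,0,0.27,0],[0,0,0.42,0],[0,0,0.5,0]]
  ]
}}

```text
time_s: 11.65
position: [0.4688, -0.2766, 0.1347]
ee_rot: [0.001, 0.918, 0.397, 0.001]
force: [0.3, -0.3, 0.1]
finger_gap: 0.552
grasp_force: 0.0
```

Request:
{"op": "jog_arm", "data": {
  "rows": [
    [[0,0,0.02,0],[0,0,0.03,0],[0,0,0.03,0],[0,0,0.03,0],[0,0,0.03,0]]
  ]
}}

```text
time_s: 12.28
position: [0.4679, -0.2759, 0.1391]
ee_rot: [-0.0, 0.918, 0.397, -0.0]
force: [0.5, -0.0, -0.3]
finger_gap: 0.547
grasp_force: 0.0
```

```bash
python3 - <<'E'
from look import *
im,ci,p=dark([(.584,-.258)],"w7f")
u,v=map(int,proj(ci,[.470,-.275,.017]));print(u,v)
cv2.imwrite("pics/w7.png",np.vstack([cv2.resize(im[v-40:v+40,u-60:u+60],None,fx=5,fy=5,interpolation=2)]))
E
```

```text
t 12.325 tcp [ 0.468  -0.276   0.1392] q [-0.     0.918  0.397 -0.   ] gap 0.548
(np.int64(399), np.int64(73)) 4 (347, 2, 120, 128) [ 0.5904 -0.2599] [0.0685 0.0685] 3.3 [ 0.5903 -0.2597] 0.0479
309 185
```

View pics/w7.png

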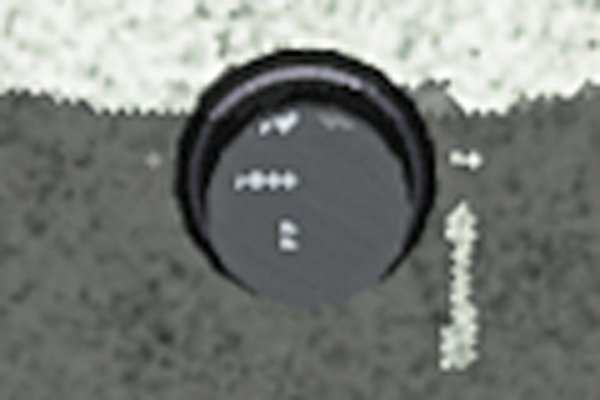

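```bash
python3 - <<'E'
from h import *
ci=robot.camera_info("wrist");s=robot.get_state();q=s["ee_rot"]
tx=np.array([2*q[1]**2-1,2*q[1]*q[2]])
a=cast(ci,249+306.5/5,145+48/5,0)[:2]-.0235*tx
b=cast(ci,249+310/5,145+305/5,.017)[:2]+.0175*tx
print(tx,"pad",a,"dish",b,"diff",b-a)
p=a
E
```

```text
[0.68410166 0.72938619] pad [ 0.46991291 -0.27576815] dish [ 0.46993213 -0.27664914] diff [ 1.92222667e-05 -8.80982156e-04]
```

The small dish is centred to within 1 mm. I'm going back to the pile over the column.

Request:
{"op": "jog_arm", "data": {
  "rows": [
    [[0,0,0.22,0],[0,0,0.46,0],[0,0,0.7,0],[0,0,0.92,0],[0,0.05,1,0.1]]
  ]
}}

```text
time_s: 12.95
position: [0.4685, -0.2653, 0.3933]
ee_rot: [0.003, 0.883, 0.469, 0.001]
force: [-0.1, 0.7, -1.6]
finger_gap: 0.551
grasp_force: 0.0
```

Request:
{"op": "jog_arm", "data": {
  "rows": [
    [[-0.01,0.2,0.04,0.1],[-0.03,0.4,0.04,0.21],[-0.06,0.6,0.04,0.32],[-0.09,0.8,0.04,0.43],[-0.12,0.98,0.04,0.54]]
  ]
}}

```text
time_s: 13.58
position: [0.4375, -0.0167, 0.3996]
ee_rot: [-0.0, 0.61, 0.792, 0.0]
force: [1.0, -0.3, 0.4]
finger_gap: 0.552
grasp_force: 0.0
```

Request:
{"op": "jog_arm", "data": {
  "rows": [
    [[-0.02,0.15,0,0.1],[-0.04,0.32,-0.02,0.2],[-0.06,0.44,-0.1,0.3],[-0.08,0.52,-0.25,0.42],[-0.08,0.56,-0.42,0.52]]
  ]
}}

```text
time_s: 14.2
position: [0.418, 0.1229, 0.294]
ee_rot: [0.001, 0.245, 0.97, 0.001]
force: [1.4, -0.1, 0.8]
finger_gap: 0.551
grasp_force: 0.0
```

Request:
{"op": "jog_arm", "data": {
  "rows": [
    [[0,0.2,-0.15,0.1],[0.02,0.4,-0.35,0.2],[0.05,0.6,-0.5,0.3],[0.08,0.74,-0.6,0.31],[0.09,0.78,-0.65,0.31]]
  ],
  "grip": 0.85
}}

```text
time_s: 14.82
position: [0.4395, 0.319, 0.1299]
ee_rot: [-0.001, 0.006, 1.0, -0.0]
force: [-0.2, -1.0, -0.1]
finger_gap: 0.849
grasp_force: 0.0
```

Request:
{"op": "jog_arm", "data": {
  "rows": [
    [[0,0,0,0],[0,0,0,0],[0,0,0,0],[0,0,0,0],[0,0,0,0]]
  ]
}}

```text
time_s: 15.45
position: [0.4409, 0.3162, 0.1326]
ee_rot: [0.0, 0.008, 1.0, 0.0]
force: [0.4, -1.1, 0.4]
finger_gap: 0.846
grasp_force: 0.0
```

```bash
python3 - <<'E'
from look import *
im,ci,p=dark([],"w8f")
u,v=map(int,proj(ci,[.4435,.305,.03]));print(u,v)
cv2.imwrite("pics/w8.png",cv2.resize(im[v-55:v+60,u-65:u+65],None,fx=5,fy=5,interpolation=2))
for d in((65,55),(60,55)):print(d,[cast(ci,u-65+d[0],v-55+d[1],z).round(4) for z in(.012,.03,.041)])
E
```

```text
t 15.5 tcp [0.4408 0.3163 0.1325] q [0.    0.008 1.    0.   ] gap 0.852
296 196
(65, 55) [array([0.4485, 0.3038, 0.012 ]), array([0.4427, 0.3046, 0.03  ]), array([0.4392, 0.3051, 0.041 ])]
(60, 55) [array([0.4484, 0.2995, 0.012 ]), array([0.4427, 0.3006, 0.03  ]), array([0.4392, 0.3013, 0.041 ])]
```

View pics/w8.png

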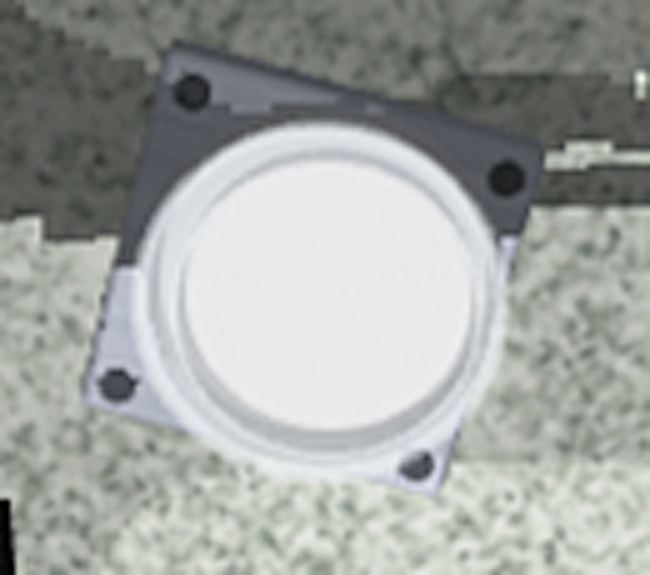

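The middle dish centres near crop (330,297), which is world (0.4425, 0.3055). I'm descending and gripping.

Request:
{"op": "jog_arm", "data": {
  "rows": [
    [[0.007,-0.043,-0.1,0],[0.007,-0.043,-0.22,0],[0.007,-0.043,-0.32,0],[0.007,-0.043,-0.38,0],[0.007,-0.043,-0.396,0]]
  ]
}}

```text
time_s: 16.12
position: [0.4421, 0.3056, 0.0325]
ee_rot: [-0.0, 0.007, 1.0, -0.0]
force: [-0.0, -1.4, 0.1]
finger_gap: 0.851
grasp_force: 0.0
```

Request:
{"op": "jog_arm", "data": {
  "rows": [
    [[0,0,0,0],[0,0,0,0],[0,0,0,0],[0,0,0,0],[0,0,0,0]]
  ],
  "grip": 0.4
}}

```text
time_s: 16.75
position: [0.4427, 0.3059, 0.0337]
ee_rot: [0.0, 0.008, 1.0, 0.0]
force: [0.3, 0.2, 3.2]
finger_gap: 0.528
grasp_force: 30.0
```

Gripped at 49 mm. I'm lifting and traversing to the middle pad.

Request:
{"op": "jog_arm", "data": {
  "rows": [
    [[0,0,0.03,0],[0,0,0.12,0],[0,0,0.26,0],[-0.02,-0.06,0.42,0],[-0.04,-0.18,0.55,0]]
  ]
}}

```text
time_s: 17.38
position: [0.4322, 0.2616, 0.1723]
ee_rot: [0.001, 0.006, 1.0, 0.001]
force: [0.5, -0.4, -1.4]
finger_gap: 0.532
grasp_force: 30.0
```

Request:
{"op": "jog_arm", "data": {
  "rows": [
    [[0.0,-0.15,0.05,0],[0.0,-0.32,0.06,-0.05],[0.0,-0.48,0.06,-0.15],[0.03,-0.62,0.06,-0.27],[0.06,-0.72,0.06,-0.38]]
  ]
}}

```text
time_s: 18.0
position: [0.4472, 0.0788, 0.186]
ee_rot: [0.0, 0.305, 0.952, -0.0]
force: [-0.4, 1.1, 0.3]
finger_gap: 0.526
grasp_force: 30.0
```

Request:
{"op": "jog_arm", "data": {
  "rows": [
    [[0.02,-0.03,0,-0.1],[0.03,-0.06,0,-0.2],[0.04,-0.08,0,-0.31],[0.05,-0.12,0,-0.42],[0.05,-0.13,0,-0.52]]
  ]
}}

```text
time_s: 18.62
position: [0.4598, 0.0476, 0.1858]
ee_rot: [-0.0, 0.657, 0.753, -0.0]
force: [-0.1, 0.4, -0.3]
finger_gap: 0.531
grasp_force: 30.0
```

Request:
{"op": "jog_arm", "data": {
  "rows": [
    [[0,0,0,-0.1],[0,0,0,-0.1],[0,0,0,-0.1],[0,0,0,-0.1],[0,0,0,-0.1]]
  ]
}}

```text
time_s: 19.25
position: [0.4599, 0.0482, 0.1857]
ee_rot: [-0.0, 0.712, 0.702, 0.0]
force: [-0.0, -0.1, -1.1]
finger_gap: 0.529
grasp_force: 30.0
```

```bash
python3 - <<'E'
from look import *
im,ci,p=dark([(.4616,.046),(.4616,.055)],"w9f")
print(proj(ci,p+[0,0,.0085]))
g=cv2.cvtColor(im,cv2.COLOR_BGR2GRAY);print(g[200:310:4,310].tolist())
E
```

```text
t 19.3 tcp [0.4599 0.0482 0.1857] q [-0.     0.712  0.702  0.   ] gap 0.524
(np.int64(311), np.int64(173)) 158 (262, 142, 97, 58) [0.4597 0.0468] [0.0974 0.059 ] 7.7 [0.461  0.0326] 0.0496
(np.int64(311), np.int64(164)) 158 (262, 142, 97, 58) [0.4597 0.0468] [0.0974 0.059 ] 7.7 [0.461  0.0326] 0.0496
(np.float64(308.17734452081123), np.float64(260.29328795093113))
[154, 177, 170, 142, 134, 217, 197, 201, 201, 200, 190, 196, 195, 192, 189, 189, 186, 195, 206, 195, 207, 211, 209, 198, 151, 132, 195, 190]
```

```bash
cat > fit.py <<'E'
from h import *
from scipy.optimize import least_squares
def circ(P,r0,c0):
    f=least_squares(lambda p:np.hypot(*(P-p[:2]).T)-p[2],[*c0,r0],loss="soft_l1",f_scale=.0005);return f.x.round(4),round(float(np.abs(f.fun).mean()),5)
def blob(im,lo,hi,ci,w,z):
    g=cv2.cvtColor(im,cv2.COLOR_BGR2GRAY);m=cv2.inRange(g,lo,hi)
    m=cv2.morphologyEx(m,cv2.MORPH_OPEN,np.ones((3,3)))
    u,v=np.round(proj(ci,[*w,z])).astype(int);_,l=cv2.connectedComponents(m)
    if l[v,u]==0: return None
    c,_=cv2.findContours((l==l[v,u]).astype(np.uint8),0,1);return max(c,key=cv2.contourArea).reshape(-1,2)
E
python3 - <<'E'
from fit import *
im=cv2.imread("pics/w9f.png");ci=robot.camera_info("wrist")
for hi in(40,48,56):
    c=blob(im,0,hi,ci,(.4616,.048),.005)
    if c is None: print(hi,None);continue
    print(hi,cv2.boundingRect(c),circ(poly(ci,c,.005),.028,(.4616,.047)))
g=cv2.cvtColor(im,cv2.COLOR_BGR2GRAY)
print(g[210:224,310].tolist(),g[288:304,310].tolist());print(g[258,255:275].tolist(),g[258,348:368].tolist())
E
```

```text
40 (289, 148, 50, 51) (array([0.4641, 0.046 , 0.0252]), 0.00056)
48 (285, 147, 57, 52) (array([0.4636, 0.0449, 0.0264]), 0.00085)
56 (284, 143, 59, 56) (array([0.4641, 0.047 , 0.0285]), 0.00124)
[167, 153, 142, 135, 153, 156, 134, 147, 171, 198, 217, 210, 201, 196] [209, 205, 205, 209, 198, 173, 163, 160, 151, 152, 149, 140, 132, 128, 139, 163]
[1, 11, 11, 9, 9, 14, 0, 62, 174, 157, 130, 137, 191, 207, 205, 205, 205, 204, 202, 202] [202, 200, 199, 206, 205, 156, 118, 113, 200, 139, 21, 2, 16, 6, 8, 11, 10, 8, 26, 65]
```

Request:
{"op": "jog_arm", "data": {
  "rows": [
    [[0.012,-0.008,-0.12,0],[0.012,-0.008,-0.3,0],[0.012,-0.008,-0.48,0],[0.012,-0.008,-0.6,0],[0.012,-0.008,-0.64,0]]
  ]
}}

```text
time_s: 19.92
position: [0.4621, 0.0461, 0.0242]
ee_rot: [-0.001, 0.712, 0.702, -0.001]
force: [-0.2, -1.4, 0.8]
finger_gap: 0.52
grasp_force: 30.0
```

Request:
{"op": "jog_arm", "data": {
  "rows": [
    [[0,0,-0.015,0],[0,0,-0.03,0],[0,0,-0.04,0],[0,0,-0.045,0],[0,0,-0.05,0]]
  ]
}}

```text
time_s: 20.55
position: [0.4631, 0.0463, 0.0134]
ee_rot: [0.0, 0.712, 0.702, 0.0]
force: [0.1, -0.1, -0.3]
finger_gap: 0.528
grasp_force: 30.0
```

Request:
{"op": "jog_arm", "data": {
  "rows": [
    [[0,0,-0.003,0],[0,0,-0.006,0],[0,0,-0.009,0],[0,0,-0.012,0],[0,0,-0.012,0]]
  ]
}}

```text
time_s: 21.18
position: [0.4629, 0.0462, 0.0101]
ee_rot: [-0.0, 0.712, 0.702, -0.0]
force: [-0.1, 0.3, 0.2]
finger_gap: 0.527
grasp_force: 30.0
```

Request:
{"op": "jog_arm", "data": {
  "rows": [
    [[0,0,-0.002,0],[0,0,-0.004,0],[0,0,-0.006,0],[0,0,-0.008,0],[0,0,-0.008,0]]
  ]
}}

```text
time_s: 21.8
position: [0.4629, 0.0462, 0.0085]
ee_rot: [-0.0, 0.712, 0.702, 0.0]
force: [-1.9, 0.1, 5.1]
finger_gap: 0.528
grasp_force: 30.0
```

Request:
{"op": "jog_arm", "data": {
  "rows": [
    [[0,0,0.001,0],[0,0,0.001,0],[0,0,0.001,0],[0,0,0.001,0],[0,0,0.001,0]]
  ],
  "grip": 0.7
}}

```text
time_s: 22.42
position: [0.4629, 0.0462, 0.0083]
ee_rot: [-0.0, 0.712, 0.702, -0.0]
force: [-0.2, -0.4, -0.7]
finger_gap: 0.699
grasp_force: 0.0
```

Request:
{"op": "jog_arm", "data": {
  "rows": [
    [[0,0,0.03,0],[0,0,0.15,0],[0,0,0.32,0],[0,0,0.46,0],[0,0,0.52,0]]
  ]
}}

```text
time_s: 23.05
position: [0.4638, 0.0463, 0.1409]
ee_rot: [0.001, 0.712, 0.702, 0.002]
force: [0.2, 0.9, -0.1]
finger_gap: 0.698
grasp_force: 0.0
```

Request:
{"op": "jog_arm", "data": {
  "rows": [
    [[0,0,0.02,0],[0,0,0.03,0],[0,0,0.03,0],[0,0,0.03,0],[0,0,0.03,0]]
  ]
}}

```text
time_s: 23.68
position: [0.4627, 0.0461, 0.1454]
ee_rot: [-0.0, 0.712, 0.702, -0.0]
force: [0.1, 0.0, 0.2]
finger_gap: 0.7
grasp_force: 0.0
```

```bash
python3 - <<'E'
from look import *
from fit import *
im,ci,p=dark([],"w10f")
c=blob(im,120,255,ci,(.463,.046),.016)
if c is not None: print("dish",cv2.boundingRect(c),circ(poly(ci,c,.016),.025,(.463,.046)))
c=blob(im,0,48,ci,(.463,.0735),.003)
print("pad",None if c is None else cv2.boundingRect(c))
u,v=map(int,proj(ci,[.463,.046,.016]));print(u,v)
cv2.imwrite("pics/w10.png",cv2.resize(im[v-50:v+50,u-60:u+60],None,fx=5,fy=5,interpolation=2))
E
```

```text
t 23.725 tcp [0.4627 0.0462 0.1456] q [-0.     0.712  0.702 -0.   ] gap 0.696
dish (285, 160, 51, 49) (array([0.4636, 0.0461, 0.0218]), 0.00021)
pad (283, 148, 61, 46)
309 184
```

View pics/w10.png

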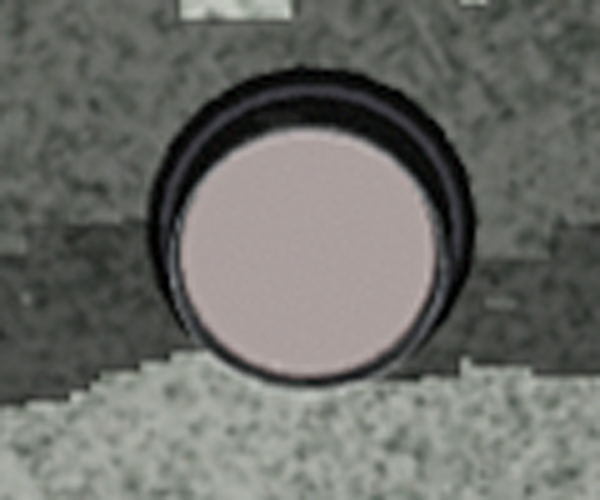

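The middle dish is centred on its pad; the crop shows the pink disc at (308,252) inside the pad rim. Now I'm going back for the large dish.

Request:
{"op": "jog_arm", "data": {
  "rows": [
    [[-0.04,0.04,0,0.1],[-0.08,0.08,0,0.22],[-0.12,0.12,0,0.33],[-0.15,0.16,0,0.44],[-0.16,0.2,0,0.55]]
  ],
  "grip": 0.95
}}

```text
time_s: 24.35
position: [0.4223, 0.0964, 0.1458]
ee_rot: [-0.0, 0.35, 0.937, -0.0]
force: [-0.4, -0.8, -0.2]
finger_gap: 0.948
grasp_force: 0.0
```

Request:
{"op": "jog_arm", "data": {
  "rows": [
    [[0,0.16,0,0.11],[0.01,0.36,-0.02,0.22],[0.03,0.56,-0.04,0.33],[0.06,0.74,-0.06,0.45],[0.08,0.82,-0.06,0.46]]
  ]
}}

```text
time_s: 24.98
position: [0.4424, 0.3043, 0.1303]
ee_rot: [-0.001, -0.003, 1.0, 0.001]
force: [0.0, -0.4, -0.6]
finger_gap: 0.948
grasp_force: 0.0
```

Request:
{"op": "jog_arm", "data": {
  "rows": [
    [[0,0.01,0,0],[0,0.02,0,0],[0,0.02,0,0],[0,0.02,0,0],[0,0.02,0,0]]
  ]
}}

```text
time_s: 25.6
position: [0.443, 0.3057, 0.131]
ee_rot: [0.0, 0.0, 1.0, -0.0]
force: [-0.1, -0.1, -0.8]
finger_gap: 0.95
grasp_force: 0.0
```

```bash
python3 - <<'E'
from look import *
from fit import *
im,ci,p=dark([(.4704,.1881)],"w11f")
g=cv2.cvtColor(im,cv2.COLOR_BGR2GRAY);h=cv2.cvtColor(im,cv2.COLOR_BGR2HSV)
u,v=map(int,proj(ci,[.446,.304,.03]));print(u,v)
print("row",u-60,g[v,u-60:u+60:2].tolist());print("col",v-60,g[v-60:v+60:2,u].tolist());print(im[v,u-60:u+60:12].tolist())
for lo in(190,215,230):
    c=blob(im,lo,255,ci,(.446,.304),.03)
    if c is not None: print(lo,cv2.boundingRect(c),circ(poly(ci,c,.03),.03,(.446,.304)))
E
```

```text
t 25.65 tcp [0.443  0.3058 0.131 ] q [ 0. -0.  1. -0.] gap 0.952
(np.int64(177), np.int64(215)) 134 (144, 185, 74, 68) [0.4729 0.1896] [0.0615 0.0641] 29.3 [0.4743 0.1908] 0.0326
308 197
row 248 [178, 171, 174, 185, 178, 166, 180, 194, 139, 187, 185, 210, 217, 179, 220, 223, 223, 224, 224, 224, 224, 224, 224, 224, 223, 224, 224, 224, 224, 224, 224, 225, 224, 225, 224, 225, 224, 224, 224, 224, 224, 224, 224, 225, 225, 221, 214, 184, 216, 193, 183, 151, 140, 141, 169, 179, 176, 179, 178, 186]
col 137 [102, 117, 95, 98, 94, 104, 107, 121, 111, 67, 109, 83, 84, 167, 224, 214, 217, 221, 224, 225, 223, 224, 224, 224, 224, 225, 224, 224, 225, 224, 224, 224, 224, 225, 224, 225, 224, 225, 225, 224, 224, 224, 224, 224, 220, 217, 208, 203, 229, 228, 201, 208, 205, 205, 208, 188, 195, 189, 196, 187]
[[171, 180, 176], [173, 183, 177], [223, 218, 213], [228, 224, 221], [227, 224, 221], [228, 225, 222], [228, 225, 222], [228, 225, 222], [222, 217, 211], [163, 172, 166]]
190 (269, 164, 86, 114) (array([0.4621, 0.3054, 0.0349]), 0.00817)
215 (276, 165, 65, 61) (array([0.4449, 0.3035, 0.0249]), 0.00078)
```

Request:
{"op": "jog_arm", "data": {
  "rows": [
    [[0.008,-0.009,-0.12,0],[0.008,-0.009,-0.26,0],[0.008,-0.009,-0.38,0],[0.008,-0.009,-0.44,0],[0.008,-0.009,-0.464,0]]
  ]
}}

```text
time_s: 26.28
position: [0.4449, 0.3039, 0.0144]
ee_rot: [-0.0, -0.0, 1.0, -0.0]
force: [-0.0, -0.0, 0.3]
finger_gap: 0.95
grasp_force: 0.0
```

Request:
{"op": "jog_arm", "data": {
  "rows": [
    [[0,0,0,0],[0,0,0,0],[0,0,0,0],[0,0,0,0],[0,0,0,0]]
  ],
  "grip": 0.5
}}

```text
time_s: 26.9
position: [0.4453, 0.3042, 0.0156]
ee_rot: [0.001, -0.0, 1.0, 0.0]
force: [-0.0, -0.2, 5.4]
finger_gap: 0.641
grasp_force: 30.0
```

Request:
{"op": "jog_arm", "data": {
  "rows": [
    [[0,0,0.03,0],[0,0,0.14,0],[0,-0.04,0.3,0],[0.0,-0.14,0.46,0],[0.02,-0.24,0.56,0]]
  ]
}}

```text
time_s: 27.52
position: [0.4499, 0.2438, 0.1568]
ee_rot: [0.001, -0.001, 1.0, 0.0]
force: [-0.1, -0.4, -1.0]
finger_gap: 0.639
grasp_force: 30.0
```

Request:
{"op": "jog_arm", "data": {
  "rows": [
    [[0.02,-0.1,0.02,0],[0.05,-0.2,0.02,0],[0.08,-0.22,0.02,0],[0.08,-0.22,0.02,0],[0.08,-0.22,0.02,0]]
  ]
}}

```text
time_s: 28.15
position: [0.4694, 0.1905, 0.1597]
ee_rot: [-0.0, -0.001, 1.0, 0.0]
force: [0.9, 0.2, -0.7]
finger_gap: 0.638
grasp_force: 30.0
```

```bash
python3 - <<'E'
from look import *
from fit import *
im,ci,p=dark([(.4704,.1881),(.455,.189)],"w12f")
for hi in(40,50,60):
  for w in((.46,.189),(.45,.189)):
    c=blob(im,0,hi,ci,w,.005)
    if c is not None:
        x,y,ww,hh=cv2.boundingRect(c);k=c[c[:,1]<y+.55*hh];print(hi,(x,y,ww,hh),circ(poly(ci,k,.005),.034,(.472,.189)))
g=cv2.cvtColor(im,cv2.COLOR_BGR2GRAY)
u,v=map(int,proj(ci,p+[0,0,.0145]));print(u,v,"row",g[v,u-75:u+75:2].tolist());print("col",g[v-110:v+80:2,u].tolist())
E
```

```text
t 28.2 tcp [0.4693 0.1904 0.1597] q [-0.    -0.002  1.     0.   ] gap 0.639
(np.int64(308), np.int64(178)) 56 (217, 113, 150, 98) [0.4648 0.168 ] [0.1453 0.072 ] 74.7 [0.4395 0.1749] 0.0734
(np.int64(309), np.int64(162)) 56 (217, 113, 150, 98) [0.4648 0.168 ] [0.1453 0.072 ] 74.7 [0.4395 0.1749] 0.0734
40 (273, 149, 75, 57) (array([0.4787, 0.19  , 0.0369]), 0.00174)
40 (273, 149, 75, 57) (array([0.4787, 0.19  , 0.0369]), 0.00174)
50 (272, 143, 76, 64) (array([0.4732, 0.1901, 0.0357]), 0.00058)
50 (272, 143, 76, 64) (array([0.4732, 0.1901, 0.0357]), 0.00058)
60 (272, 143, 77, 66) (array([0.473 , 0.1902, 0.0357]), 0.00063)
60 (272, 143, 77, 66) (array([0.473 , 0.1902, 0.0357]), 0.00063)
311 265 row [68, 65, 20, 12, 15, 3, 37, 158, 175, 183, 188, 195, 212, 215, 216, 217, 216, 212, 214, 213, 211, 215, 216, 213, 213, 214, 214, 215, 215, 217, 216, 216, 214, 216, 217, 216, 215, 215, 216, 216, 218, 215, 217, 217, 216, 215, 217, 216, 215, 213, 215, 218, 216, 217, 215, 216, 215, 216, 215, 216, 217, 219, 211, 191, 186, 168, 186, 164, 22, 9, 6, 12, 45, 66, 65]
col [15, 18, 11, 9, 12, 12, 9, 9, 12, 7, 13, 12, 15, 11, 16, 13, 10, 6, 27, 22, 25, 26, 28, 26, 43, 60, 101, 109, 104, 174, 207, 183, 206, 210, 204, 210, 215, 215, 217, 215, 217, 217, 215, 216, 215, 217, 218, 216, 218, 217, 216, 217, 217, 217, 216, 217, 217, 215, 217, 215, 216, 217, 217, 215, 213, 214, 216, 213, 215, 215, 215, 215, 217, 216, 194, 197, 196, 196, 196, 199, 189, 193, 215, 211, 213, 43, 28, 28, 31, 33, 31, 34, 30, 33, 33]
```

Request:
{"op": "jog_arm", "data": {
  "rows": [
    [[0.005,0,-0.12,0],[0.005,0,-0.28,0],[0.005,0,-0.44,0],[0.005,0,-0.54,0],[0.005,0,-0.57,0]]
  ]
}}

```text
time_s: 28.82
position: [0.4699, 0.1896, 0.0159]
ee_rot: [-0.002, -0.001, 1.0, -0.0]
force: [-0.3, -0.1, -1.2]
finger_gap: 0.639
grasp_force: 30.0
```

Request:
{"op": "jog_arm", "data": {
  "rows": [
    [[0,0,-0.004,0],[0,0,-0.008,0],[0,0,-0.012,0],[0,0,-0.016,0],[0,0,-0.018,0]]
  ]
}}

```text
time_s: 29.45
position: [0.4713, 0.1889, 0.0131]
ee_rot: [0.0, -0.0, 1.0, 0.0]
force: [-0.3, -0.0, -0.8]
finger_gap: 0.638
grasp_force: 30.0
```

Request:
{"op": "jog_arm", "data": {
  "rows": [
    [[0,0,-0.003,0],[0,0,-0.006,0],[0,0,-0.009,0],[0,0,-0.01,0],[0,0,-0.01,0]]
  ]
}}

```text
time_s: 30.08
position: [0.4711, 0.189, 0.0104]
ee_rot: [-0.0, -0.0, 1.0, -0.0]
force: [-1.0, 0.3, -0.5]
finger_gap: 0.64
grasp_force: 30.0
```

Request:
{"op": "jog_arm", "data": {
  "rows": [
    [[0,0.004,-0.002,0],[0,0.004,-0.004,0],[0,0.004,-0.006,0],[0,0.004,-0.008,0],[0,0.004,-0.008,0]]
  ]
}}

```text
time_s: 30.7
position: [0.4712, 0.19, 0.0086]
ee_rot: [0.0, -0.0, 1.0, -0.0]
force: [-0.9, -0.6, 2.5]
finger_gap: 0.643
grasp_force: 30.0
```

Request:
{"op": "jog_arm", "data": {
  "rows": [
    [[0,0,0,0],[0,0,0,0],[0,0,0,0],[0,0,0,0],[0,0,0,0]]
  ],
  "grip": 0.74
}}

```text
time_s: 31.32
position: [0.4711, 0.19, 0.0084]
ee_rot: [-0.0, -0.0, 1.0, -0.0]
force: [-0.4, -0.4, 0.1]
finger_gap: 0.739
grasp_force: 0.0
```

Request:
{"op": "jog_arm", "data": {
  "rows": [
    [[0,0,0.03,0],[0,0,0.15,0],[0,0,0.32,0],[0,0,0.46,0],[0,0,0.54,0]]
  ]
}}

```text
time_s: 31.95
position: [0.4718, 0.1903, 0.1459]
ee_rot: [0.001, -0.0, 1.0, 0.001]
force: [0.1, -0.1, 0.5]
finger_gap: 0.742
grasp_force: 0.0
```

Request:
{"op": "jog_arm", "data": {
  "rows": [
    [[0,0,0.02,0],[0,0,0.03,0],[0,0,0.03,0],[0,0,0.03,0],[0,0,0.03,0]]
  ]
}}

```text
time_s: 32.58
position: [0.4709, 0.1899, 0.1503]
ee_rot: [-0.001, -0.0, 1.0, -0.0]
force: [-0.8, -0.6, 0.4]
finger_gap: 0.737
grasp_force: 0.0
```

```bash
python3 - <<'E'
from look import *
im,ci,p=dark([],"w13f")
g=cv2.cvtColor(im,cv2.COLOR_BGR2GRAY)
u,v=map(int,np.round(proj(ci,[.4735,.190,.023])));print(u,v,ci["world_from_camera"][:3,3])
print("row",u-62,g[v,u-62:u+62].tolist());print("col",v-60,g[v-60:v+60,u].tolist())
E
```

```text
t 32.625 tcp [0.471  0.1899 0.1505] q [-0. -0.  1. -0.] gap 0.742
311 188 [0.38743483 0.18924399 0.3168401 ]
row 249 [162, 156, 161, 168, 171, 169, 165, 165, 167, 166, 162, 155, 147, 143, 137, 147, 150, 135, 134, 150, 159, 160, 172, 104, 13, 22, 141, 176, 185, 165, 150, 184, 197, 197, 201, 201, 201, 202, 201, 201, 201, 201, 202, 200, 201, 200, 203, 201, 200, 202, 201, 201, 201, 200, 202, 201, 202, 200, 201, 201, 200, 200, 202, 202, 202, 201, 200, 201, 202, 200, 202, 202, 200, 200, 201, 201, 200, 201, 201, 200, 202, 201, 201, 202, 201, 203, 201, 202, 200, 197, 198, 173, 156, 172, 172, 143, 75, 48, 102, 69, 19, 18, 147, 157, 153, 164, 170, 161, 148, 141, 130, 133, 143, 151, 156, 153, 143, 146, 159, 164, 161, 158, 172, 151]
col 128 [97, 107, 108, 108, 113, 117, 115, 110, 110, 113, 108, 106, 105, 109, 93, 40, 9, 14, 35, 62, 54, 11, 11, 32, 43, 51, 124, 186, 195, 188, 184, 186, 192, 196, 199, 202, 202, 202, 201, 201, 201, 202, 200, 203, 201, 201, 201, 202, 202, 201, 201, 199, 202, 202, 199, 199, 201, 201, 202, 201, 202, 201, 202, 201, 201, 201, 201, 201, 201, 201, 201, 202, 200, 201, 201, 201, 201, 202, 201, 202, 201, 202, 200, 203, 199, 188, 181, 178, 178, 178, 178, 171, 170, 165, 140, 134, 123, 125, 159, 193, 200, 194, 184, 165, 177, 198, 197, 195, 193, 195, 190, 181, 185, 179, 168, 171, 177, 176, 170, 179]
```

By the edge profiles, the large dish is about 2 mm too far in +x and 1 mm in −y. I'm regripping it for a small correction.

Request:
{"op": "jog_arm", "data": {
  "rows": [
    [[0,0,-0.12,0],[0,0,-0.28,0],[0,0,-0.44,0],[0,0,-0.54,0],[0,0,-0.564,0]]
  ]
}}

```text
time_s: 33.25
position: [0.4702, 0.1896, 0.0083]
ee_rot: [-0.002, -0.0, 1.0, -0.001]
force: [0.0, -0.4, 0.5]
finger_gap: 0.743
grasp_force: 0.0
```

Request:
{"op": "jog_arm", "data": {
  "rows": [
    [[0,0,0,0],[0,0,0,0],[0,0,0,0],[0,0,0,0],[0,0,0,0]]
  ],
  "grip": 0.5
}}

```text
time_s: 33.88
position: [0.4715, 0.1901, 0.0105]
ee_rot: [0.0, -0.0, 1.0, 0.0]
force: [-0.3, -1.0, 3.9]
finger_gap: 0.638
grasp_force: 30.0
```

Request:
{"op": "jog_arm", "data": {
  "rows": [
    [[0,0,0.01,0],[0,0,0.016,0],[-0.004,0.002,0.016,0],[-0.008,0.004,0.016,0],[-0.008,0.004,0.016,0]]
  ]
}}

```text
time_s: 34.5
position: [0.4689, 0.1911, 0.0138]
ee_rot: [-0.0, -0.001, 1.0, -0.0]
force: [-1.1, -0.0, -0.1]
finger_gap: 0.642
grasp_force: 30.0
```

Request:
{"op": "jog_arm", "data": {
  "rows": [
    [[0,0,0,0],[0,0,-0.004,0],[0,0,-0.008,0],[0,0,-0.012,0],[0,0,-0.014,0]]
  ]
}}

```text
time_s: 35.12
position: [0.4691, 0.1909, 0.0105]
ee_rot: [-0.0, -0.0, 1.0, -0.0]
force: [-0.7, -0.0, 4.3]
finger_gap: 0.642
grasp_force: 30.0
```

Request:
{"op": "jog_arm", "data": {
  "rows": [
    [[0,0,0,0],[0,0,0,0],[0,0,0,0],[0,0,0,0],[0,0,0,0]]
  ],
  "grip": 0.74
}}

```text
time_s: 35.75
position: [0.4691, 0.191, 0.0104]
ee_rot: [-0.0, -0.0, 1.0, -0.0]
force: [-0.3, 0.7, 0.3]
finger_gap: 0.742
grasp_force: 0.0
```

Request:
{"op": "jog_arm", "data": {
  "rows": [
    [[0,0,0.03,0],[0,0,0.15,0],[0,0,0.32,0],[0,0,0.46,0],[0,0,0.54,0]]
  ]
}}

```text
time_s: 36.38
position: [0.4698, 0.1913, 0.1479]
ee_rot: [0.002, -0.0, 1.0, 0.001]
force: [0.3, 0.4, -0.4]
finger_gap: 0.738
grasp_force: 0.0
```

Request:
{"op": "jog_arm", "data": {
  "rows": [
    [[0,0,0.02,0],[0,0,0.03,0],[0,0,0.03,0],[0,0,0.03,0],[0,0,0.03,0]]
  ]
}}

```text
time_s: 37.0
position: [0.4689, 0.1909, 0.1523]
ee_rot: [-0.001, -0.0, 1.0, -0.0]
force: [-0.4, 0.7, -0.2]
finger_gap: 0.74
grasp_force: 0.0
```

```bash
cat > chk.py <<'E'
from look import *
im,ci,p=dark([],"w14f")
g=cv2.cvtColor(im,cv2.COLOR_BGR2GRAY)
u,v=map(int,np.round(proj(ci,[.4735,.190,.023])));print(u,v,ci["world_from_camera"][:3,3])
r=g[v,u-62:u+62];c=g[v-60:v+60,u]
print("row",u-62+18,r[18:40].tolist(),u-62+85,r[85:108].tolist());print("col",v-60+10,c[10:40].tolist(),v-60+80,c[80:105].tolist())
E
python3 chk.py
```

```text
t 37.05 tcp [0.469  0.1909 0.1524] q [-0. -0.  1. -0.] gap 0.742
310 189 [0.38543545 0.19024406 0.3188416 ]
row 266 [126, 141, 153, 155, 170, 118, 39, 6, 90, 114, 138, 174, 167, 153, 171, 192, 197, 201, 202, 200, 200, 200] 333 [201, 201, 200, 201, 198, 196, 187, 161, 150, 183, 176, 129, 89, 85, 45, 10, 48, 147, 161, 161, 167, 166, 154]
col 139 [112, 110, 106, 106, 110, 95, 42, 6, 8, 28, 47, 43, 39, 57, 133, 190, 196, 186, 182, 187, 193, 195, 199, 201, 201, 201, 200, 201, 199, 201] 209 [199, 203, 194, 185, 183, 178, 171, 164, 177, 194, 167, 83, 64, 115, 135, 140, 125, 139, 168, 188, 197, 194, 185, 167, 175]
```

The large dish is now within about 1 mm of its pad centre. Next is the plate.

Request:
{"op": "jog_arm", "data": {
  "rows": [
    [[-0.03,0.1,0,0],[-0.06,0.22,-0.02,0],[-0.09,0.34,-0.05,0],[-0.12,0.42,-0.08,0],[-0.12,0.44,-0.08,0]]
  ],
  "grip": 1
}}

```text
time_s: 37.67
position: [0.4379, 0.3023, 0.1323]
ee_rot: [-0.001, -0.002, 1.0, -0.0]
force: [-0.2, 0.5, 0.4]
finger_gap: 1.001
grasp_force: 0.0
```

Request:
{"op": "jog_arm", "data": {
  "rows": [
    [[0,0,0,0],[0,0,0,0],[0,0,0,0],[0,0,0,0],[0,0,0,0]]
  ]
}}

```text
time_s: 38.3
position: [0.4393, 0.3008, 0.133]
ee_rot: [0.0, -0.0, 1.0, -0.0]
force: [-0.2, -0.6, -0.9]
finger_gap: 1.0
grasp_force: 0.0
```

```bash
python3 - <<'E'
from look import *
im,ci,p=dark([],"w15f")
d=im.astype(int);m=((d[...,0]-d[...,1])>4).astype(np.uint8)
m=cv2.morphologyEx(m,cv2.MORPH_CLOSE,np.ones((7,7)))
m=cv2.morphologyEx(m,cv2.MORPH_OPEN,np.ones((5,5)))
u,v=map(int,np.round(proj(ci,[.447,.304,.012])));n,l=cv2.connectedComponents(m);print(u,v,l[v,u])
c,_=cv2.findContours((l==l[v,u]).astype(np.uint8),0,1);c=max(c,key=cv2.contourArea)
P=poly(ci,c,.012).astype(np.float32);r=cv2.minAreaRect(P);print(cv2.boundingRect(c),np.round(r[0],4),np.round(r[1],4),r[2])
u0=max(0,u-120)
a=im[v-90:v+160,u0:u0+240].copy();b=cv2.cvtColor(m*255,cv2.COLOR_GRAY2BGR)[v-90:v+160,u0:u0+240]
cv2.imwrite("pics/w15.png",cv2.resize(np.hstack([a,b]),None,fx=1.6,fy=1.6))
E
```

```text
t 38.35 tcp [0.4392 0.3009 0.133 ] q [ 0. -0.  1. -0.] gap 1.0
314 196 2
(266, 151, 92, 90) [0.4485 0.3007] [0.0651 0.0665] 73.29373931884766
```

The plate measures 65 × 66.5 mm at (0.4485, 0.3007), with its sides at 73.3°. I'm turning the hand to match and lowering in stages.

Request:
{"op": "jog_arm", "data": {
  "rows": [
    [[0.005,0.002,0,-0.06],[0.01,0.004,0,-0.12],[0.015,0.006,0,-0.186],[0.018,0.006,-0.03,-0.186],[0.018,0.006,-0.06,-0.186]]
  ]
}}

```text
time_s: 38.98
position: [0.4435, 0.3024, 0.1172]
ee_rot: [-0.0, 0.144, 0.99, -0.0]
force: [-0.1, 0.5, -0.1]
finger_gap: 0.998
grasp_force: 0.0
```

Request:
{"op": "jog_arm", "data": {
  "rows": [
    [[0,0,-0.08,0],[0,0,-0.16,0],[0,0,-0.24,0],[0,0,-0.3,0],[0,0,-0.3,0]]
  ]
}}

```text
time_s: 39.6
position: [0.4428, 0.3019, 0.0416]
ee_rot: [-0.001, 0.145, 0.989, -0.001]
force: [0.9, 0.2, -1.1]
finger_gap: 1.0
grasp_force: 0.0
```

```bash
python3 - <<'E'
from h import *
s=robot.get_state();print({k:np.round(s[k],4).tolist() for k in("time_s","position","ee_rot","force","qpos")}); q=s["ee_rot"];print(2*np.degrees(np.arctan2(q[2],q[1]))-90)
E
```

```text
{'time_s': 39.6, 'position': [0.4428, 0.3019, 0.0416], 'ee_rot': [-0.0011, 0.1449, 0.9894, -0.001], 'force': [0.9012, 0.2206, -1.1269], 'qpos': [-0.5839, 0.6869, -0.0848, 1.9244, 0.1048, 0.5374, 0.5401]}
73.33529731535421
```

Clear of contact and aligned. Lowering to 3 mm and gripping.

Request:
{"op": "jog_arm", "data": {
  "rows": [
    [[0,0,-0.04,0],[0,0,-0.09,0],[0,0,-0.13,0],[0,0,-0.15,0],[0,0,-0.154,0]]
  ]
}}

```text
time_s: 40.22
position: [0.4435, 0.3024, 0.004]
ee_rot: [-0.0, 0.145, 0.989, -0.0]
force: [0.3, 0.0, -0.0]
finger_gap: 0.997
grasp_force: 0.0
```

Request:
{"op": "jog_arm", "data": {
  "rows": [
    [[0,0,0,0],[0,0,0,0],[0,0,0,0],[0,0,0,0],[0,0,0,0]]
  ],
  "grip": 0.55
}}

```text
time_s: 40.85
position: [0.4438, 0.3026, 0.0046]
ee_rot: [0.0, 0.145, 0.989, 0.0]
force: [-0.8, -0.0, 1.1]
finger_gap: 0.703
grasp_force: 30.0
```

Request:
{"op": "jog_arm", "data": {
  "rows": [
    [[0,0,0.02,0],[0,0,0.08,0],[0,0,0.18,0],[0,0,0.3,0],[0,0,0.4,0]]
  ]
}}

```text
time_s: 41.48
position: [0.4438, 0.3026, 0.1064]
ee_rot: [0.0, 0.145, 0.989, 0.0]
force: [0.2, 0.7, -1.6]
finger_gap: 0.706
grasp_force: 30.0
```

Request:
{"op": "jog_arm", "data": {
  "rows": [
    [[-0.02,-0.12,0.08,0],[-0.04,-0.3,0.18,0],[-0.06,-0.48,0.3,0],[-0.08,-0.64,0.44,0],[-0.09,-0.74,0.58,0]]
  ]
}}

```text
time_s: 42.1
position: [0.4202, 0.115, 0.2512]
ee_rot: [0.0, 0.146, 0.989, -0.0]
force: [0.4, -0.7, -1.6]
finger_gap: 0.705
grasp_force: 30.0
```

Request:
{"op": "jog_arm", "data": {
  "rows": [
    [[0.01,-0.03,0.2,-0.06],[0.02,-0.06,0.4,-0.13],[0.04,-0.14,0.58,-0.2],[0.06,-0.3,0.66,-0.3],[0.08,-0.5,0.66,-0.4]]
  ]
}}

```text
time_s: 42.72
position: [0.4413, -0.0078, 0.4171]
ee_rot: [0.002, 0.445, 0.896, 0.002]
force: [-0.4, 0.0, -2.4]
finger_gap: 0.706
grasp_force: 30.0
```

Request:
{"op": "jog_arm", "data": {
  "rows": [
    [[0.01,-0.16,0,-0.08],[0.03,-0.36,0,-0.16],[0.06,-0.58,0,-0.24],[0.09,-0.8,0,-0.32],[0.12,-0.96,0,-0.378]]
  ]
}}

```text
time_s: 43.35
position: [0.47, -0.2497, 0.4151]
ee_rot: [0.0, 0.689, 0.725, -0.0]
force: [1.0, 0.3, -0.6]
finger_gap: 0.701
grasp_force: 30.0
```

Request:
{"op": "jog_arm", "data": {
  "rows": [
    [[0.1,-0.02,-0.04,0],[0.22,-0.03,-0.14,0],[0.34,-0.03,-0.3,0],[0.44,-0.03,-0.48,0],[0.47,-0.03,-0.6,0]]
  ]
}}

```text
time_s: 43.98
position: [0.5889, -0.2532, 0.2619]
ee_rot: [-0.002, 0.686, 0.728, 0.0]
force: [0.8, -0.1, -0.9]
finger_gap: 0.711
grasp_force: 30.0
```

Request:
{"op": "jog_arm", "data": {
  "rows": [
    [[0,0,-0.1,0],[0,0,-0.18,0],[0,0,-0.2,0],[0,0,-0.2,0],[0,0,-0.2,0]]
  ]
}}

```text
time_s: 44.6
position: [0.5892, -0.2553, 0.2158]
ee_rot: [0.001, 0.687, 0.727, 0.0]
force: [-1.0, 0.4, -1.8]
finger_gap: 0.702
grasp_force: 30.0
```

```bash
python3 - <<'E'
from look import *
from fit import *
im,ci,p=dark([],"w16f")
q=robot.get_state()["ee_rot"];print(2*np.degrees(np.arctan2(q[2],q[1]))-90, robot.get_state()["force"])
for hi in(45,55,65,75):
    c=blob(im,0,hi,ci,(.588,-.25),.005)
    if c is None:continue
    P=poly(ci,c,.005).astype(np.float32);r=cv2.minAreaRect(P);print(hi,cv2.boundingRect(c),np.round(r[0],4),np.round(r[1],4),r[2])
print(proj(ci,p+[0,0,.008]),proj(ci,[.588,-.26,.005]))
cv2.imwrite("pics/w16.png",im)
E
```

```text
t 44.65 tcp [ 0.5892 -0.2553  0.2157] q [0.001 0.687 0.727 0.   ] gap 0.701
3.2849178415589506 [-0.05473899  0.03987738 -1.01294189]
45 (278, 137, 64, 61) [ 0.5897 -0.2597] [0.0686 0.067 ] 3.2474887371063232
55 (274, 137, 68, 61) [ 0.5878 -0.2598] [0.0728 0.067 ] 3.2475080490112305
65 (274, 137, 71, 61) [ 0.5897 -0.2597] [0.0772 0.067 ] 3.262845754623413
75 (273, 132, 73, 66) [ 0.5895 -0.2571] [0.0776 0.0723] 3.2474889755249023
(np.float64(308.31021674095996), np.float64(259.6939204466414)) (np.float64(307.5036391654714), np.float64(167.9708658848214))
```

```bash
cat > held.py <<'E'
from h import *
def held(im,ci,p,zt=.008):
    q=robot.get_state()["ee_rot"];tx=np.array([2*q[1]**2-1,2*q[1]*q[2]]);ty=np.array([-tx[1],tx[0]])*-1
    g=cv2.cvtColor(im,cv2.COLOR_BGR2GRAY).astype(int)
    for v in range(200,345,4): print(v,g[v,300],im[v,300].tolist(),round(float((cast(ci,300,v,p[2]+zt)-p)[:2]@tx),4))
E
python3 - <<'E'
from held import *
held(cv2.imread("pics/w16.png"),robot.camera_info("wrist"),np.array(robot.get_state()["position"]))
E
```

```text
200 28 [28, 27, 29] 0.0313
204 88 [96, 88, 85] 0.0293
208 113 [121, 113, 109] 0.0273
212 138 [149, 138, 134] 0.0253
216 137 [148, 137, 134] 0.0233
220 137 [146, 137, 134] 0.0212
224 146 [156, 146, 141] 0.0192
228 105 [113, 105, 101] 0.0171
232 99 [106, 100, 95] 0.015
236 101 [109, 101, 98] 0.0129
240 102 [110, 102, 99] 0.0107
244 99 [107, 99, 95] 0.0086
248 101 [108, 101, 99] 0.0064
252 102 [109, 102, 99] 0.0042
256 103 [112, 103, 101] 0.002
260 102 [111, 102, 100] -0.0002
264 104 [111, 104, 100] -0.0024
268 99 [106, 99, 97] -0.0046
272 101 [109, 101, 98] -0.0069
276 105 [111, 106, 101] -0.0092
280 102 [109, 103, 99] -0.0115
284 101 [109, 100, 99] -0.0138
288 102 [108, 102, 99] -0.0161
292 101 [109, 101, 98] -0.0185
296 100 [107, 100, 97] -0.0209
300 101 [108, 102, 98] -0.0232
304 90 [95, 90, 87] -0.0257
308 212 [224, 212, 208] -0.0281
312 208 [221, 208, 203] -0.0305
316 203 [217, 203, 198] -0.033
320 204 [218, 204, 198] -0.0355
324 82 [49, 80, 100] -0.038
328 43 [47, 43, 41] -0.0405
332 52 [56, 52, 50] -0.0431
336 50 [53, 51, 47] -0.0456
340 58 [62, 58, 56] -0.0482
344 57 [61, 58, 55] -0.0508
```

View pics/w16.png

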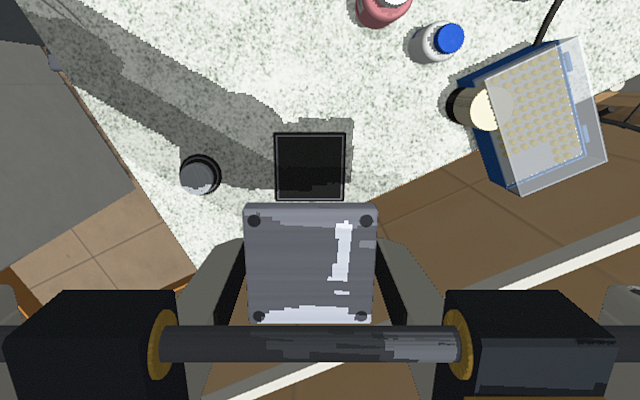

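The view shows the plate held square (rows 208–323) and the square pad at (310,166) directly ahead at the same angle. The small dish stays centred at (200,174). I'm lowering.

Request:
{"op": "jog_arm", "data": {
  "rows": [
    [[0,0.002,-0.15,0],[0,0.002,-0.33,0],[0,0.002,-0.52,0],[0,0.002,-0.68,0],[0,0.002,-0.76,0]]
  ]
}}

```text
time_s: 45.28
position: [0.5881, -0.2541, 0.0228]
ee_rot: [-0.001, 0.687, 0.727, -0.0]
force: [-0.6, 0.2, -0.7]
finger_gap: 0.705
grasp_force: 30.0
```

Request:
{"op": "jog_arm", "data": {
  "rows": [
    [[0,0,-0.01,0],[0,0,-0.02,0],[0,0,-0.03,0],[0,0,-0.035,0],[0,0,-0.035,0]]
  ]
}}

```text
time_s: 45.9
position: [0.5888, -0.2546, 0.016]
ee_rot: [0.0, 0.687, 0.727, 0.0]
force: [0.3, -1.1, -1.3]
finger_gap: 0.704
grasp_force: 30.0
```

Request:
{"op": "jog_arm", "data": {
  "rows": [
    [[0.002,0,-0.006,0],[0.002,0,-0.012,0],[0.002,0,-0.017,0],[0.002,0,-0.022,0],[0.002,0,-0.022,0]]
  ]
}}

```text
time_s: 46.52
position: [0.5891, -0.2545, 0.01]
ee_rot: [-0.0, 0.687, 0.727, -0.0]
force: [0.0, -0.5, -2.0]
finger_gap: 0.706
grasp_force: 30.0
```

Request:
{"op": "jog_arm", "data": {
  "rows": [
    [[0,0,-0.001,0],[0,0,-0.002,0],[0,0,-0.003,0],[0,0,-0.004,0],[0,0,-0.004,0]]
  ]
}}

```text
time_s: 47.15
position: [0.5892, -0.2545, 0.0097]
ee_rot: [0.0, 0.687, 0.727, 0.0]
force: [-1.8, 1.5, 4.4]
finger_gap: 0.704
grasp_force: 30.0
```

Contact, so I'm releasing and lifting to check.

Request:
{"op": "jog_arm", "data": {
  "rows": [
    [[0,0,0,0],[0,0,0,0],[0,0,0,0],[0,0,0,0],[0,0,0,0]]
  ],
  "grip": 0.85
}}

```text
time_s: 47.78
position: [0.5891, -0.2545, 0.0091]
ee_rot: [-0.0, 0.687, 0.727, -0.0]
force: [0.1, 0.9, 0.7]
finger_gap: 0.852
grasp_force: 0.0
```

Request:
{"op": "jog_arm", "data": {
  "rows": [
    [[0,0,0.03,0],[0,0,0.15,0],[0,0,0.32,0],[0,0,0.46,0],[0,0,0.54,0]]
  ]
}}

```text
time_s: 48.4
position: [0.5901, -0.2551, 0.1472]
ee_rot: [0.002, 0.687, 0.727, 0.001]
force: [0.7, -0.3, -0.1]
finger_gap: 0.851
grasp_force: 0.0
```

Request:
{"op": "jog_arm", "data": {
  "rows": [
    [[0,0,0.02,0],[0,0,0.03,0],[0,0,0.03,0],[0,0,0.03,0],[0,0,0.03,0]]
  ]
}}

```text
time_s: 49.02
position: [0.5889, -0.2544, 0.151]
ee_rot: [-0.001, 0.687, 0.727, -0.0]
force: [0.7, -0.8, 1.0]
finger_gap: 0.85
grasp_force: 0.0
```

```bash
python3 - <<'E'
from look import *
im,ci,p=dark([],"w17f")
q=robot.get_state()["ee_rot"];tx=np.array([2*q[1]**2-1,2*q[1]*q[2]]);ty=np.array([tx[1],-tx[0]])
g=cv2.cvtColor(im,cv2.COLOR_BGR2GRAY)
u,v=map(int,np.round(proj(ci,[.5895,-.2597,.017])));print(u,v)
f=lambda u,v,z,a:round(float((cast(ci,u,v,z)-p)[:2]@a)*1000,1)
for U in(u-12,u+8):print("col",U,[(w,int(g[w,U]),f(U,w,0,tx),f(U,w,.017,tx)) for w in list(range(v-60,v-28,1))+list(range(v+28,v+60))if 0<=w<400])
for V in (v-8,v+8):print("row",V,[(w,int(g[V,w]),f(w,V,.005,ty),f(w,V,.017,ty)) for w in list(range(u-58,u-34))+list(range(u+34,u+60))])
E
```

```text
t 49.075 tcp [ 0.589  -0.2544  0.1511] q [-0.     0.687  0.727 -0.   ] gap 0.85
309 189
col 297 [(129, 234, 45.0, 47.1), (130, 230, 44.1, 46.3), (131, 219, 43.2, 45.4), (132, 221, 42.4, 44.6), (133, 189, 41.5, 43.7), (134, 119, 40.6, 42.9), (135, 129, 39.7, 42.1), (136, 126, 38.8, 41.2), (137, 123, 37.9, 40.4), (138, 129, 37.0, 39.5), (139, 127, 36.1, 38.7), (140, 123, 35.2, 37.8), (141, 121, 34.3, 37.0), (142, 96, 33.4, 36.1), (143, 16, 32.5, 35.3), (144, 14, 31.6, 34.4), (145, 18, 30.7, 33.6), (146, 54, 29.8, 32.7), (147, 75, 28.9, 31.9), (148, 52, 28.0, 31.0), (149, 15, 27.1, 30.1), (150, 23, 26.2, 29.3), (151, 62, 25.3, 28.4), (152, 87, 24.4, 27.5), (153, 105, 23.4, 26.7), (154, 124, 22.5, 25.8), (155, 132, 21.6, 24.9), (156, 135, 20.7, 24.1), (157, 133, 19.8, 23.2), (158, 130, 18.8, 22.3), (159, 130, 17.9, 21.4), (160, 130, 17.0, 20.6), (217, 196, -38.7, -32.1), (218, 195, -39.7, -33.1), (219, 194, -40.7, -34.0), (220, 192, -41.7, -35.0), (221, 194, -42.8, -36.0), (222, 198, -43.8, -37.0), (223, 189, -44.8, -38.0), (224, 175, -45.9, -38.9), (225, 188, -46.9, -39.9), (226, 199, -
[... 3910 characters left out ...]
 (271, 26, -35.5, -34.1), (272, 54, -34.5, -33.2), (273, 45, -33.6, -32.3), (274, 82, -32.7, -31.4), (343, 85, 31.3, 30.2), (344, 121, 32.3, 31.1), (345, 132, 33.2, 32.0), (346, 125, 34.1, 32.9), (347, 76, 35.1, 33.7), (348, 52, 36.0, 34.6), (349, 39, 36.9, 35.5), (350, 15, 37.8, 36.4), (351, 6, 38.8, 37.3), (352, 74, 39.7, 38.2), (353, 95, 40.6, 39.1), (354, 95, 41.5, 40.0), (355, 87, 42.5, 40.9), (356, 82, 43.4, 41.8), (357, 80, 44.3, 42.7), (358, 90, 45.3, 43.6), (359, 97, 46.2, 44.4), (360, 91, 47.1, 45.3), (361, 82, 48.0, 46.2), (362, 84, 49.0, 47.1), (363, 86, 49.9, 48.0), (364, 92, 50.8, 48.9), (365, 92, 51.7, 49.8), (366, 95, 52.7, 50.7), (367, 97, 53.6, 51.6), (368, 94, 54.5, 52.5)]
```

The plate is within 1 mm of the pad centre and squared up, and the hand is clear. Handing in.

```bash
python3 -c "
from cell import robot
print(robot.finish_job())"
```

```text
the job is handed in; nothing more can be done
None
```

I've handed the job in: all three dishes and the plate are on their matching pads, each within about 1 mm of centre by the wrist camera, with the plate squared up, at about 49 s of the 134 s allowed; I never went near the timer or the bottle, but didn't re-check them by camera, and the hand-in gave no verdict.

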